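Put the whiteboard markers away in the notched drawer

TASK

First pull the desk unit's drawer fully open, then put every marker on the desk away in it. The red one stands in the pen pot: lift it out by the top, park it cap up on the blue sloping rest against its foot stop and let go, so that you can take it again across its barrel. Lower each marker (they may be in any order) into a row of notches of its own until it has settled in both notches, without dropping it in, and then push the drawer fully shut; leave the other things on the desk alone.

Things in the scene. Friction and masses are not known exactly. Their poses are not given: they have to be found in the camera images.
- marker_red: jumbo whiteboard marker, a round rod 24 mm in diameter and 150 mm long, about 45 g, white barrel with a red cap; the last 10 mm at the -x end are a six-sided plug, 25 mm across flats, that keeps it from rolling. Origin at the middle of its length, on its axis; its x axis runs along it towards the cap, which covers the 52 mm at the +x end. Starts upright, cap up, in the pen pot.
- marker_blue: jumbo whiteboard marker, a round rod 24 mm in diameter and 150 mm long, about 45 g, white barrel with a blue cap; the last 10 mm at the -x end are a six-sided plug, 25 mm across flats, that keeps it from rolling. Origin at the middle of its length, on its axis; its x axis runs along it towards the cap, which covers the 52 mm at the +x end. Starts lying on the desk, or is absent.
- marker_green: jumbo whiteboard marker, a round rod 24 mm in diameter and 150 mm long, about 45 g, white barrel with a green cap; the last 10 mm at the -x end are a six-sided plug, 25 mm across flats, that keeps it from rolling. Origin at the middle of its length, on its axis; its x axis runs along it towards the cap, which covers the 52 mm at the +x end. Starts lying on the desk, or is absent.
- marker_black: jumbo whiteboard marker, a round rod 24 mm in diameter and 150 mm long, about 45 g, white barrel with a black cap; the last 10 mm at the -x end are a six-sided plug, 25 mm across flats, that keeps it from rolling. Origin at the middle of its length, on its axis; its x axis runs along it towards the cap, which covers the 52 mm at the +x end. Starts lying on the desk, or is absent.
- pot: black pen pot fixed to the desk: a square well 42 mm wide outside, 31 mm inside, rim 60 mm high, inner floor 5 mm high, on a thin 75 mm square base. Origin at the centre of its underside. The red marker stands 95 mm out of it.
- rest: blue sloping rest fixed to the desk, 105 by 60 mm, 115 mm high: a plate sloping at 45 degrees, rising towards its +x axis, that carries two white V notches and a white stop at its foot. Origin at the centre of its underside, z up. The plate ends 100 mm up the slope from the stop, so a parked marker sticks out 50 mm beyond it.
- seat (a point): where the middle of a marker parked on the rest lies (axis in both notches, lower end at the stop), 99 mm above the desk. The notches, 10 mm long and 29 mm wide over their tops, which end 3 mm below the axis, are centred 20 and 90 mm up the slope from the stop; between them 23 mm are free below the axis, for fingers. A parked marker does not slide down by itself.
- seat_low (a point): point of the parked marker's axis at its lower end, at the stop (46 mm above the desk)
- seat_high (a point): point of the parked marker's axis at its upper (cap) end. seat_low to seat_high is the direction up the slope
- drawer (a joint): how far the drawer is out, in m: 0 shut, 0.2 fully open against its end stop. It slides along the unit's -x axis, takes about 1.5 N plus light damping to move and stays where it is left.
- unit: low grey desk drawer unit fixed to the desk, 270 mm deep (x) by 270 mm wide (y) by 76 mm high, drawer in its front, the -x side. Origin under the middle of its front edge, z up. The drawer's dark blue front panel is 12 mm thick, 250 mm wide, its top edge 66 mm above the desk.
- handle (a point): middle of the drawer's round aluminium bar handle, 57 mm above the desk: bar 12 mm thick, 110 mm long along the unit's y axis, 50 mm ahead of the drawer panel, held at both ends. Moves with the drawer.
- groove0 (a point): where the middle of a marker settled in notch row 0 lies when the drawer is fully open, 46.5 mm above the desk. This point is fixed to the unit and has its axes: with the drawer at joint value q the row lies 0.2 - q farther along the unit's +x. The four rows run along the unit's x axis, 54 mm apart, numbered towards +y. Either end of a marker may point forward.
- groove1 (a point): the same for row 1. Each row is two orange V notches, 10 mm long and 29 mm wide over their tops, which end 3 mm below the marker's axis, centred 42 mm ahead of and behind this point; between them the drawer floor is 30 mm below the axis, so that fingers fit.
- groove2 (a point): the same for row 2. The front panel's inner face is 90 mm ahead of this point, its top edge 20 mm above the axis. With the drawer fully open the unit's roof begins 98 mm behind this point.
- groove3 (a point): the same for row 3. The drawer's sides are 37 mm beyond the outer rows 0 and 3 and end 12 mm below the marker's axis.
- tape: bystander: red roll of tape, 90 mm wide, 24 mm high, lying flat; origin under its centre
- mug: bystander: white mug, 80 mm wide, 95 mm high, handle at its +y side; origin under its centre
- stapler: bystander: black stapler, 130 by 34 by 45 mm; origin under its centre
- calculator: bystander: grey desk calculator, 150 by 80 by 18 mm; origin under its centre
- note_block: bystander: yellow block of notes, 76 mm square, 45 mm high; origin under its centre
- hole_punch: bystander: black hole punch, 110 by 100 by 70 mm; origin under its centre
Things that resemble listed ones, but are neither listed nor needed, are in the scene too. Leave any yellow look-alike of the marker_blue alone.

How it is judged (in metres and radians):
On the way, in this order (a step that is already met when the one before it is completed fails the run):
1. the drawer is pulled fully open (185 mm or more) (value of joint drawer above 0.185 m), for 0.2 s.
2. the red marker is parked cap up in the sloping rest's notches, within 15 mm of its seat, let go and at rest (distance between marker_red and seat below 0.015 m and angle between marker_red's own x axis and vertical between 0.65 and 0.92 rad and contact force between marker_red and the fingers below 0.02 N and linear speed of marker_red below 0.02 m/s), for 0.2 s.
At the end, for the whole second after the job is handed in: every marker present lies at rest in a notch row of the drawer (axis within 4 mm sideways and in height of the row's, along the row, its middle at most 16 mm towards the front panel or 20 mm towards the back), and the drawer is shut to within 6 mm (((y of marker_red in the frame of groove0 between -0.004 and 0.004 m and z of marker_red in the frame of groove0 between -0.004 and 0.004 m and x of marker_red in the frame of groove0 between 0.184 and 0.22 m and angle between the x axis of marker_red and the x axis of groove0, either way round below 0.09 rad) or (y of marker_red in the frame of groove1 between -0.004 and 0.004 m and z of marker_red in the frame of groove1 between -0.004 and 0.004 m and x of marker_red in the frame of groove1 between 0.184 and 0.22 m and angle between the x axis of marker_red and the x axis of groove1, either way round below 0.09 rad) or (y of marker_red in the frame of groove2 between -0.004 and 0.004 m and z of marker_red in the frame of groove2 between -0.004 and 0.004 m and x of marker_red in the frame of groove2 between 0.184 and 0.22 m and angle between the x axis of marker_red and the x axis of groove2, either way round below 0.09 rad) or (y of marker_red in the frame of groove3 between -0.004 and 0.004 m and z of marker_red in the frame of groove3 between -0.004 and 0.004 m and x of marker_red in the frame of groove3 between 0.184 and 0.22 m and angle between the x axis of marker_red and the x axis of groove3, either way round below 0.09 rad)) and ((y of marker_blue in the frame of groove0 between -0.004 and 0.004 m and z of marker_blue in the frame of groove0 between -0.004 and 0.004 m and x of marker_blue in the frame of groove0 between 0.184 and 0.22 m and angle between the x axis of marker_blue and the x axis of groove0, either way round below 0.09 rad) or (y of marker_blue in the frame of groove1 between -0.004 and 0.004 m and z of marker_blue in the frame of groove1 between -0.004 and 0.004 m and x of marker_blue in the frame of groove1 between 0.184 and 0.22 m and angle between the x axis of marker_blue and the x axis of groove1, either way round below 0.09 rad) or (y of marker_blue in the frame of groove2 between -0.004 and 0.004 m and z of marker_blue in the frame of groove2 between -0.004 and 0.004 m and x of marker_blue in the frame of groove2 between 0.184 and 0.22 m and angle between the x axis of marker_blue and the x axis of groove2, either way round below 0.09 rad) or (y of marker_blue in the frame of groove3 between -0.004 and 0.004 m and z of marker_blue in the frame of groove3 between -0.004 and 0.004 m and x of marker_blue in the frame of groove3 between 0.184 and 0.22 m and angle between the x axis of marker_blue and the x axis of groove3, either way round below 0.09 rad)) and ((y of marker_green in the frame of groove0 between -0.004 and 0.004 m and z of marker_green in the frame of groove0 between -0.004 and 0.004 m and x of marker_green in the frame of groove0 between 0.184 and 0.22 m and angle between the x axis of marker_green and the x axis of groove0, either way round below 0.09 rad) or (y of marker_green in the frame of groove1 between -0.004 and 0.004 m and z of marker_green in the frame of groove1 between -0.004 and 0.004 m and x of marker_green in the frame of groove1 between 0.184 and 0.22 m and angle between the x axis of marker_green and the x axis of groove1, either way round below 0.09 rad) or (y of marker_green in the frame of groove2 between -0.004 and 0.004 m and z of marker_green in the frame of groove2 between -0.004 and 0.004 m and x of marker_green in the frame of groove2 between 0.184 and 0.22 m and angle between the x axis of marker_green and the x axis of groove2, either way round below 0.09 rad) or (y of marker_green in the frame of groove3 between -0.004 and 0.004 m and z of marker_green in the frame of groove3 between -0.004 and 0.004 m and x of marker_green in the frame of groove3 between 0.184 and 0.22 m and angle between the x axis of marker_green and the x axis of groove3, either way round below 0.09 rad)) and ((y of marker_black in the frame of groove0 between -0.004 and 0.004 m and z of marker_black in the frame of groove0 between -0.004 and 0.004 m and x of marker_black in the frame of groove0 between 0.184 and 0.22 m and angle between the x axis of marker_black and the x axis of groove0, either way round below 0.09 rad) or (y of marker_black in the frame of groove1 between -0.004 and 0.004 m and z of marker_black in the frame of groove1 between -0.004 and 0.004 m and x of marker_black in the frame of groove1 between 0.184 and 0.22 m and angle between the x axis of marker_black and the x axis of groove1, either way round below 0.09 rad) or (y of marker_black in the frame of groove2 between -0.004 and 0.004 m and z of marker_black in the frame of groove2 between -0.004 and 0.004 m and x of marker_black in the frame of groove2 between 0.184 and 0.22 m and angle between the x axis of marker_black and the x axis of groove2, either way round below 0.09 rad) or (y of marker_black in the frame of groove3 between -0.004 and 0.004 m and z of marker_black in the frame of groove3 between -0.004 and 0.004 m and x of marker_black in the frame of groove3 between 0.184 and 0.22 m and angle between the x axis of marker_black and the x axis of groove3, either way round below 0.09 rad)) and linear speed of each of marker_red, marker_blue, marker_green, marker_black below 0.02 m/s and value of joint drawer below 0.006 m); the robot touches nothing.
It fails at once if a marker is let go over the drawer more than 30 mm above where it settles (dropped in) ((z of marker_red in the frame of groove0 above 0.03 m and x of marker_red in the frame of groove0 between -0.09 and 0.09 m and y of marker_red in the frame of groove0 between -0.035 and 0.195 m and contact force between marker_red and the fingers below 0.01 N) or (z of marker_blue in the frame of groove0 above 0.03 m and x of marker_blue in the frame of groove0 between -0.09 and 0.09 m and y of marker_blue in the frame of groove0 between -0.035 and 0.195 m and contact force between marker_blue and the fingers below 0.01 N) or (z of marker_green in the frame of groove0 above 0.03 m and x of marker_green in the frame of groove0 between -0.09 and 0.09 m and y of marker_green in the frame of groove0 between -0.035 and 0.195 m and contact force between marker_green and the fingers below 0.01 N) or (z of marker_black in the frame of groove0 above 0.03 m and x of marker_black in the frame of groove0 between -0.09 and 0.09 m and y of marker_black in the frame of groove0 between -0.035 and 0.195 m and contact force between marker_black and the fingers below 0.01 N)).
It fails at once if another thing on the desk is moved more than 30 mm (distance of any of tape, mug, stapler, calculator, note_block, hole_punch from where it was at the start of the episode above 0.03 m).
Of marker_blue, marker_green, marker_black only 2 to 3 are there at a start; the rules pass over those that are not, and their reading is None.
At some moment in a run one of marker_blue, marker_green, marker_black may be knocked a few centimetres aside while the robot is not near it.
It also fails if it takes over 210 s, if anything falls off the work surface, if the arm or the gripper's body presses on something with over 40 N, if the wrist force passes 120 N, or if a joint passes its speed limit or range.

ROBOT

A 6-joint arm with a two-finger parallel gripper is mounted at the origin on the work surface. World frame = base frame: x ahead of the robot, y to its left, z up, the work surface at z = 0. Lengths are in mm, angles in rad, forces in N, time in s.
With the tool pointing down it reaches from about 350 to 875 mm from the base axis. Payload 4.2 kg.
Tool frame: the origin (TCP) lies on the mounting face of the last link; the fingertips stand 173 mm ahead of it and the grasp point (between the pads) lies grip_point_offset ahead of it (grip_point_offset is the distance from the TCP to the grasp point, in mm); z points along the fingers, y is the line along which they close (so a half turn about z gives the same grasp; the last joint's range is limited). The gripper opens to 85 mm and grips with 20 to 120 N. Pads are 22 mm wide; open, the fingers measure 114 mm over their backs; the gripper's body (76 mm by 85 mm) begins 54 mm behind the grasp point. The pads swing forward as they close: fully open they stand 13 mm farther back than shut.
Start: joints at [-1.078, 0.385, 0.008, 0, -1.194, -0.259], TCP at [144.815, -607.971, 404.712] pointing down, gripper open.
Joint ranges: [-3.14, 3.14], [-1.21, 2.06], [-1.07, 1.41], [-3.16, 2.05], [-2.99, -0.16], [-3.1, 3.1]. Speed limits (rad/s): [2.79, 2.79, 3.14, 3.14, 3.14, 3.14].

INTERFACE

Orientations are given as a unit quaternion [x, y, z, w].
In Python, from bench import read_state, get_image, job_done, recognise, place_of, grip_point_offset gives the robot as it stands. The module is installed in compiled form; this text tells all that it offers.
- The arm moves only by the tool carry_out, never from a script. Its arguments are lists of equal length, an entry for each row: "slide": the shift along the tool's x, y, z in m, a list of three; "roll": the turn about the tool's z in degrees; "claw": the finger opening in m, from 0 to 0.0854. A call has 1 to 8 rows; each row is the pose to reach, as a shift and turn from the pose commanded when the call began, along the tool's axes at that moment; what a row does not reach only later rows make up. A row lasts 1/8 s, in which the tool goes at most 62.5 mm and 10.7 degrees, less where a joint would pass 70% of its speed; a pose out of reach is approached as far as the arm can. A call with a gripper value outside its range is refused whole. The fingers move at their own pace and stop on an object; the grip force is fixed at half the most. Time passes only in rows, so rows that repeat a pose let the fingers close. It gives the time, the measured TCP pose, the force, the opening and the grip force at its end, in the units of the state.
- read_state(): the state, without advancing time (a new reading comes with each control period).
- get_image(name): name is "scene" or "top" or "wrist"; returns a dict with "img" (420x560x3 uint8, red, green, blue), "z_map" (420x560 float32, mm along the optical axis (not along the pixel's ray), 0 where there is no reading), "mtx" (3x3 intrinsics, pixels), "world_from_camera" (4x4, takes a point from camera to world coordinates); the wrist camera has in their place "T_tool_cam" (4x4, takes a point from camera to tool coordinates, whose origin is the TCP and whose axes are the flange's). Camera axes: x right, y up, looking along -z (the intrinsics and any distortion apply to the point x, -y, -z); pixel columns grow to the right and rows downward; lengths in mm; the calibration is good to about 2 mm. A picture is of the moment at which its call begins: read the wrist's pose just before it.
- job_done(): hands the job in; it is judged then, once.
Trained networks look in a picture, given as the dict that the camera call returned (one of the last four; its "shot" number tells which), for a name from the list of things; names that differ only in an ending like _2 or _b are one class to them, and where a whole thing is asked for, a point or a joint stands for the part that bears it (a point fixed in the world has none). Each returns a list of dicts, best first, with "conf" (0 to 1); they miss things now and then, are a little off and sometimes report something else, mostly with a low value. They report only what shows in the picture. A call takes as long as a camera call. They do not tell look-alikes from the thing itself.
- recognise(picture, thing): "at" ([column, row] in pixels, amid what is visible of it).
- place_of(picture, thing): "at" ([column, row] in pixels: a listed point, or the origin of a listed thing).
The state is a dict: "clock": time; "joints": joint angles; "joint_vel": joint speeds; "joint_efforts": joint torques, N m; "position": TCP position; "ee_rot": TCP orientation; "contact_force": force on the tool from outside, world axes, zero at the start; "wrist_torque": the same for the moment, N m; "gripper_width": finger opening in mm; "grasp_force": force on a finger pad.
Only numpy, scipy, OpenCV 4.12 (cv2) and the standard library are available. Lean on these libraries where they do the work, as an engineer would, in place of code of your own. Each camera call takes 0.05 s, during which the arm holds its last target. There are 200 camera calls.

## Working session

There is one attempt and no reset: what is moved stays moved. The work goes in short steps, Python scripts to look and compute and a tool call to move; the robot and the scene stay as the last step left them, time stands still between calls to the robot, and variables do not carry over. Pictures are saved under pics/ and viewed, at most 14 in all, crops included, and the job is handed in when it is done.

Besides the shell and the picture viewer there is one more tool, called after "Emit:" by a JSON object that holds its "fn" and its "kwargs". carry_out: Moves the arm, as the interface text tells. Its arguments: {"type":"object","properties":{"slide":{"type":"array"},"roll":{"type":"array"},"claw":{"type":"array"}},"required":["slide","roll","claw"]}

```bash
mkdir -p pics
cat > h.py <<'E'
import numpy as np, cv2
from scipy.spatial.transform import Rotation as R
from bench import *
def px2w(p,uv,z=None,win=2):
    """pixel -> world; z given: intersect plane z, else depth"""
    K=p["mtx"]; T=p.get("world_from_camera")
    if T is None:
        T=p["Tw"]
    u,v=uv
    d=np.linalg.inv(K)@np.array([u,v,1.0]); d=np.array([d[0],-d[1],-1.0])
    if z is None:
        zz=p["z_map"][max(0,int(round(v))-win):int(round(v))+win+1,max(0,int(round(u))-win):int(round(u))+win+1]
        zz=zz[zz>0]
        if zz.size==0: return np.full(3,np.nan)
        return (T@np.append(d*np.median(zz),1))[:3]
    o=T[:3,3]; w=T[:3,:3]@d
    return o+w*(z-o[2])/w[2]
def w2px(p,X):
    T=p.get("world_from_camera"); T=p["Tw"] if T is None else T
    c=np.linalg.inv(T)@np.append(X,1.0); c=np.array([c[0],-c[1],-c[2]])
    q=p["mtx"]@c; return q[:2]/q[2]
def pose():
    s=read_state(); T=np.eye(4); T[:3,:3]=R.from_quat(s["ee_rot"]).as_matrix(); T[:3,3]=s["position"]; return T,s
def cam(n):
    T,s=pose(); p=get_image(n)
    if n=="wrist": p["Tw"]=T@p["T_tool_cam"]
    return p
def cloud(p):
    K=p["mtx"]; z=p["z_map"]; v,u=np.mgrid[:420,:560]
    d=np.stack([u,v,np.ones_like(u)],-1)@np.linalg.inv(K).T
    T=p.get("world_from_camera"); T=p["Tw"] if T is None else T
    c=np.stack([d[...,0]*z,-d[...,1]*z,-z],-1)
    w=c@T[:3,:3].T+T[:3,3]; w[z<=0]=np.nan; return w
def save(p,n,box=None,s=1):
    im=p["img"][...,::-1]
    if box: im=im[box[1]:box[3],box[0]:box[2]]
    im=cv2.resize(im,None,fx=s,fy=s,interpolation=cv2.INTER_CUBIC); cv2.imwrite("pics/"+n,im)
def go(target,Rw=None):
    """shift in tool axes (m) to move the grasp point to world target (mm)"""
    T,s=pose(); g=T[:3,3]+T[:3,2]*gpo()
    return T[:3,:3].T@(np.array(target)-g)/1000
def gpo():
    return grip_point_offset() if callable(grip_point_offset) else grip_point_offset
E
python3 - <<'E'
from h import *
np.set_printoptions(precision=1,suppress=True)
print(gpo(), read_state())
print(pose()[0])
for n in ["top","scene"]:
    p=cam(n); save(p,n+"0.png",s=1.4)
    for t in "marker_red marker_blue marker_green marker_black pot rest seat seat_low seat_high unit handle groove0 groove3 tape mug stapler calculator note_block hole_punch".split():
        print(n,t,[(np.round(d["at"],1),round(d["conf"],2),px2w(p,d["at"])) for d in place_of(p,t)[:2]])
E
```

```text
154.70000000000002 {'clock': 0.0, 'joints': array([-1.1,  0.4,  0. , -0. , -1.2, -0.3]), 'joint_vel': array([ 0., -0.,  0., -0.,  0.,  0.]), 'joint_efforts': array([  0. , -39.2,  18.8,   4.2,  -0. ,   0. ]), 'position': array([ 144.8, -607.8,  403.6]), 'ee_rot': array([-0.1,  1. ,  0. , -0. ]), 'contact_force': array([-0.8, -0.6,  0.8]), 'wrist_torque': array([-0. ,  0. ,  0.1]), 'grasp_force': 0.0, 'gripper_width': 85.52448660823744}
[[  -1.    -0.2   -0.   144.8]
 [  -0.2    1.     0.  -607.8]
 [   0.     0.    -1.   403.6]
 [   0.     0.     0.     1. ]]
top marker_red [(array([279.9, 205.4]), 0.43, array([618.6,  55.2, 149.2])), (array([218.5, 273. ]), 0.25, array([404. , 279.2,  23.1]))]
top marker_blue [(array([215.2, 272.6]), 0.56, array([406.1, 293.7,   5.6])), (array([115.5, 233.3]), 0.55, array([555.1, 647. ,  22.2]))]
top marker_green [(array([247.1, 206.7]), 0.77, array([638.8, 175.2,  21.6])), (array([276.4, 206.2]), 0.43, array([637.4,  69.2,  23.4]))]
top marker_black [(array([283.5, 204. ]), 0.17, array([626.2,  43.1, 130.4]))]
top pot [(array([281.6, 203.4]), 0.81, 
[... 2913 characters left out ...]
7.4, 196.7]), 0.59, array([ 532.3, -302.4,    0.4]))]
scene tape [(array([414.8, 277.4]), 0.62, array([494.6, 458. ,  -0.7])), (array([290.9, 212.9]), 0.43, array([493. ,  30.3,  47.4]))]
scene mug [(array([244.4, 287.4]), 0.65, array([826.2,  95.8,  45.6]))]
scene stapler [(array([326.6, 215.6]), 0.71, array([399.8, 113. ,   8.3]))]
scene calculator [(array([291.1, 200.8]), 0.89, array([406.1, -25.1,  16.9])), (array([235.5, 204.4]), 0.67, array([ 511.8, -189.6,    0.1]))]
scene note_block [(array([398.9, 311. ]), 0.96, array([670. , 473.8,  44.4])), (array([305.4, 205.1]), 0.64, array([399. ,  28.9,  16.4]))]
scene hole_punch [(array([155.1, 179.4]), 0.56, array([ 592.6, -496.8,   37.8]))]
```

View pics/top0.png

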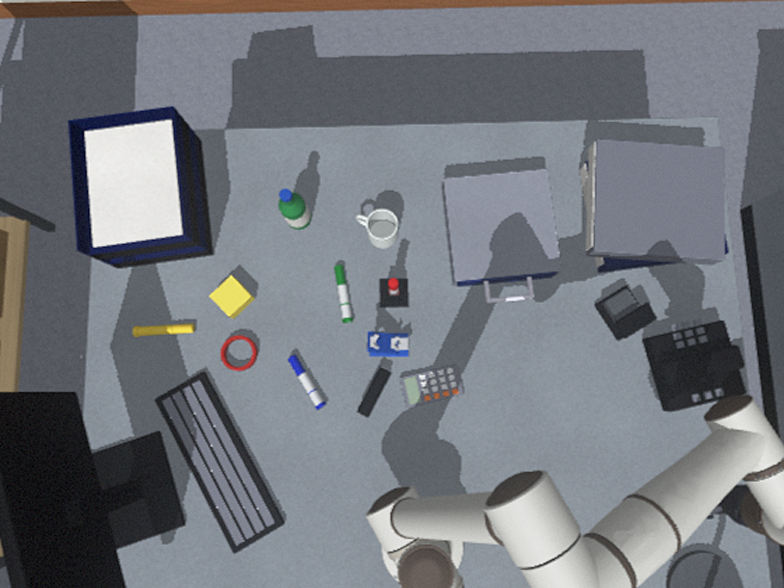

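View pics/scene0.png

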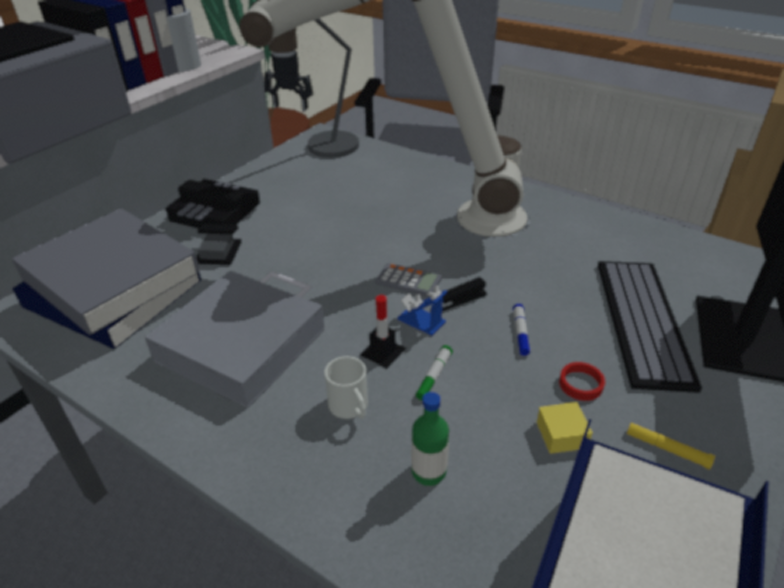

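The top view (shown at 1.4x) has these things in original pixels:
- **Markers:** red stands in the pot at (281,205), green lies at (245,210), and blue lies at (218,273). I see no black marker.
- **Fixed things:** the rest is at (277,246), the unit at (358,160), and its handle at (364,208).
- **Could be mistaken:** for blue, the yellow rod at (117,235). For green, the bottle at (209,149). For black, the black stapler at (267,279). For the unit, the book stack at (470,143).

My choices are the white-barrelled rods with red, blue and green caps, and the grey unit with the bar handle.

```bash
cat >> h.py <<'E'
def rect(w,m):
    pts=w[m][:,:2].astype(np.float32); return cv2.minAreaRect(pts), len(pts)
def box(w,x0,x1,y0,y1,z0,z1):
    return (w[...,0]>x0)&(w[...,0]<x1)&(w[...,1]>y0)&(w[...,1]<y1)&(w[...,2]>z0)&(w[...,2]<z1)
E
python3 - <<'E'
from h import *
np.set_printoptions(precision=1,suppress=True)
p=cam("top"); w=cloud(p); print(p["world_from_camera"][:3,3])
r=rect(w,box(w,560,950,-400,-60,66,86)); print("unit",r, cv2.boxPoints(r[0][0] and r[0]))
m=box(w,560,640,-330,-150,50,66); print("handle",rect(w,m), w[m][:, :].min(0), w[m].max(0))
print("green",rect(w,box(w,540,740,120,240,10,40)))
print("blue",rect(w,box(w,330,480,210,340,10,40)))
m=box(w,590,680,0,110,120,190);print("redtop",w[m].mean(0),rect(w,m))
m=box(w,590,680,0,110,45,75);print("pot rim",rect(w,m))
m=box(w,440,560,0,140,30,130);print("rest",rect(w,m),w[m].min(0),w[m].max(0))
save(p,"crop1.png",(200,180,400,300),4)
E
```

```text
[ 379.1   41.1 1553.7]
unit (((758.7848510742188, -229.49295043945312), (330.763427734375, 271.830322265625), 3.8167929649353027), 5704) [[ 584.7 -104.9]
 [ 602.8 -376.1]
 [ 932.8 -354.1]
 [ 914.8  -82.9]]
handle (((616.45751953125, -238.9244384765625), (50.18404769897461, 121.54759216308594), 2.898289680480957), 148) [ 588.8 -300.1   52.7] [ 639.4 -177.4   66. ]
green (((643.3572998046875, 179.25994873046875), (83.57435607910156, 174.22006225585938), 76.51212310791016), 282)
blue (((404.5404357910156, 268.18634033203125), (112.646484375, 141.57559204101562), 89.18224334716797), 302)
redtop [627.7  51.3 152.3] (((628.3446044921875, 51.28843307495117), (20.34352684020996, 21.487056732177734), 85.19989013671875), 52)
pot rim (((628.6751098632812, 50.588890075683594), (39.0167236328125, 40.91995620727539), 88.2010269165039), 70)
rest (((494.77734375, 68.66027069091797), (95.76754760742188, 49.75560760498047), 88.25232696533203), 380) [470.1  20.3  30.4] [520.7 116.8 114.6]
```

View pics/crop1.png

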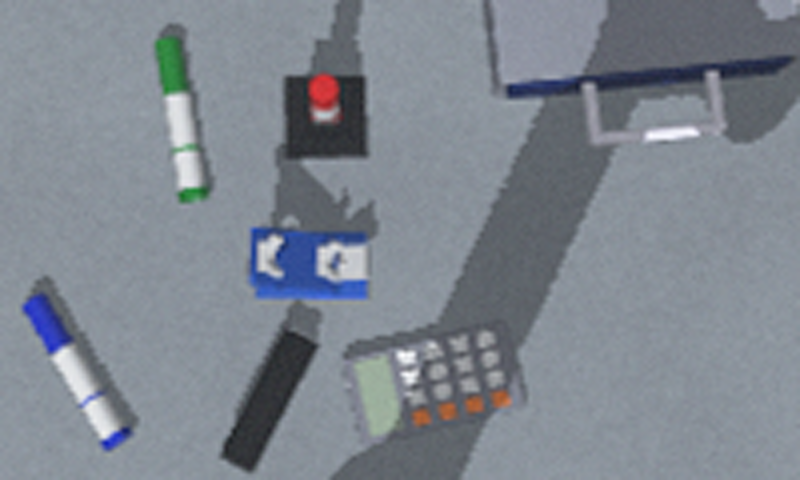

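The crop confirms the choice: green, blue and red are white-barrelled markers, the rest is blue with its foot stop on the right (-y), and the handle bar is in front of the panel.

```bash
cat >> h.py <<'E'
def plan(target,ydeg=None):
    T,s=pose(); sl=go(target); out=[np.round(sl,4).tolist()]
    if ydeg is not None:
        cur=np.degrees(np.arctan2(T[1,1],T[0,1])); d=(ydeg-cur+90)%180-90
        out+=["roll %.1f or %.1f"%(-d,-d+(180 if d>0 else -180)), "J6 %.2f"%s["joints"][5]]
    print(*out)
E
python3 - <<'E'
from h import *
plan([594,-239,150],3.5)
E
```

```text
[-0.5225, 0.2549, 0.1] roll -80.1 or 99.9 J6 -0.26
```

Emit:
{"fn": "carry_out", "kwargs": {"slide": [[-0.26,0.127,0],[-0.52,0.255,0],[-0.52,0.255,0],[-0.52,0.255,0],[-0.52,0.255,0],[-0.52,0.255,0],[-0.52,0.255,0],[-0.52,0.255,0]], "roll": [-10,-20,-30,-40,-50,-60,-70,-80], "claw": [0.085,0.085,0.085,0.085,0.085,0.085,0.085,0.085]}}

```text
clock: 3.05
position: [531.9, -288.2, 405.1]
ee_rot: [0.73, -0.684, 0.0, -0.0]
contact_force: [1.0, -1.5, -0.9]
gripper_width: 84.8
grasp_force: 0.0
```

Run:
```python
from h import *
np.set_printoptions(precision=1,suppress=True)
p=cam("wrist"); w=cloud(p); save(p,"wr1.png",s=1.2)
T=pose()[0]; print(T)
m=box(w,560,640,-330,-150,50,66); print("handle",rect(w,m), w[m].min(0), w[m].max(0))
print([(d["at"],d["conf"],px2w(p,d["at"],57)) for d in place_of(p,"handle")])
plan([594,-239,150],3.5)
```

```text
[[   0.1   -1.     0.   536.7]
 [  -1.    -0.1   -0.  -284.5]
 [   0.    -0.    -1.   404.4]
 [   0.     0.     0.     1. ]]
handle (((617.2561645507812, -241.10150146484375), (47.90935134887695, 120.50900268554688), 2.32878041267395), 1893) [ 591.1 -301.8   54. ] [ 639.8 -180.6   65. ]
[([211.2, 238.2], 0.97, array([ 603.1, -236.1,   57. ]))]
[-0.0432, -0.0623, 0.0995] roll 0.4 or -179.6 J6 0.29
```

View pics/wr1.png

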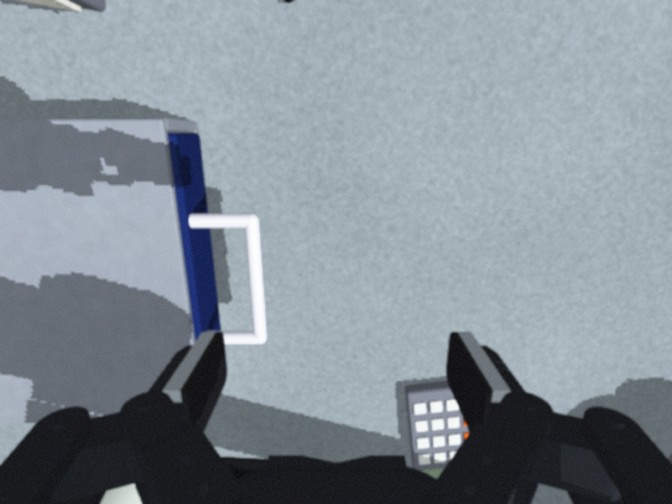

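The wrist view shows the bar handle at about (258,280) in the 1.2x picture, to the left of the tool. I'll fit the bar line next.

Run:
```python
from h import *
np.set_printoptions(precision=2,suppress=True)
p=cam("wrist"); w=cloud(p)
m=box(w,580,625,-290,-190,50,70)
q=w[m]; 
for y in range(-285,-190,15):
    a=q[abs(q[:,1]-y)<4]; a=a[a[:,0]<np.nanmin(a[:,0])+14]; print(y,a[:,0].min(),a[:,0].max(),a[:,0].mean(),a[:,2].max())
u=w[box(w,600,720,-360,-100,70,82)]
for y in range(-350,-90,40):
    a=u[abs(u[:,1]-y)<5]
    if len(a): print("edge",y,a[:,0].min(),a[:,2].mean())
plan([602,-238,150],3.5)
```

```text
-285 597.4357075331747 609.363548474728 603.0966588624002 64.07470033281771
-270 597.1874125050464 608.7065744210071 602.1719262450439 63.93659054485772
-255 595.8264477647012 607.4448737450307 601.0711337254697 63.96202785717111
-240 594.7570045123684 606.3477017691349 599.9484984985118 63.85461578422672
-225 593.7949885575375 605.4902375562281 598.818996197124 63.86886883149373
-210 592.4437398387323 604.39669884277 597.6699619359972 63.62106301975547
-195 591.3600337337743 605.3518466878674 597.3941527397808 63.687288517700495
edge -350 662.9947171569469 76.42556234915463
edge -310 660.0408562198677 76.43020985347125
edge -270 657.4384560258337 76.32838713041751
edge -230 654.4215836093365 76.33727832975875
edge -190 652.0872682363438 76.30110197672482
edge -150 683.1596873864671 76.38478293256365
[-0.0451, -0.0725, 0.0995] roll 0.1 or -179.9 J6 0.29
```

Emit:
{"fn": "carry_out", "kwargs": {"slide": [[-0.045,-0.071,0],[-0.045,-0.071,0],[-0.045,-0.071,0.06],[-0.045,-0.071,0.12],[-0.045,-0.071,0.17],[-0.045,-0.071,0.19],[-0.045,-0.071,0.19]], "roll": [0,0,0,0,0,0,0], "claw": [0.042,0.042,0.042,0.042,0.042,0.042,0.042]}}

```text
clock: 4.08
position: [597.6, -241.5, 212.8]
ee_rot: [0.727, -0.686, -0.002, 0.001]
contact_force: [-0.0, -0.1, 0.3]
gripper_width: 42.1
grasp_force: 0.0
```

Emit:
{"fn": "carry_out", "kwargs": {"slide": [[0,0,0.0],[0,0,0.0],[0,0,0],[0,0,0]], "roll": [0,0,0,0], "claw": [0.042,0.0,0.0,0.0]}}

```text
clock: 4.58
position: [599.2, -240.8, 216.4]
ee_rot: [0.728, -0.686, 0.001, -0.001]
contact_force: [-0.4, -0.2, 6.0]
gripper_width: 9.6
grasp_force: 58.7
```

Emit:
{"fn": "carry_out", "kwargs": {"slide": [[0,0.015,0],[0,0.045,0],[0,0.075,0],[0,0.105,0],[0,0.135,0],[0,0.165,0],[0,0.19,0],[0,0.203,0]], "roll": [0,0,0,0,0,0,0,0], "claw": [0,0,0,0,0,0,0,0]}}

```text
clock: 5.58
position: [401.1, -253.9, 216.5]
ee_rot: [0.728, -0.685, 0.011, -0.007]
contact_force: [33.0, 5.8, -26.5]
gripper_width: 9.6
grasp_force: 58.5
```

Emit:
{"fn": "carry_out", "kwargs": {"slide": [[0,0,0],[0,0,0],[0,0,0]], "roll": [0,0,0], "claw": [0,0,0]}}

```text
clock: 5.95
position: [402.1, -253.7, 216.4]
ee_rot: [0.729, -0.685, 0.01, -0.005]
contact_force: [16.2, -4.6, -10.1]
gripper_width: 9.7
grasp_force: 60.2
```

Emit:
{"fn": "carry_out", "kwargs": {"slide": [[0,0,0],[0,0,0],[0,0,-0.05],[0,0,-0.11],[0,0,-0.17],[0,0,-0.19],[0,0,-0.19]], "roll": [0,0,0,0,0,0,0], "claw": [0.04,0.04,0.04,0.04,0.04,0.04,0.04]}}

```text
clock: 6.82
position: [395.1, -252.6, 405.7]
ee_rot: [0.728, -0.686, 0.001, -0.001]
contact_force: [-0.8, -0.2, -0.3]
gripper_width: 39.9
grasp_force: 0.0
```

Run:
```python
from h import *
np.set_printoptions(precision=1,suppress=True)
for n in ["top","wrist"]:
    p=cam(n); w=cloud(p); save(p,n+"2.png",s=1.4 if n=="top" else 1)
    for g in ["handle","groove0","groove1","groove2","groove3","seat","seat_low","seat_high","rest"]:
        print(n,g,[(np.round(d["at"],0),round(d["conf"],2),px2w(p,d["at"],{"handle":57,"seat":99,"seat_low":46,"seat_high":152,"rest":0}.get(g,46.5))) for d in place_of(p,g)[:4]])
    print("unit edge")
    u=w[box(w,600,720,-380,-80,70,82)]
    for y in range(-350,-90,40):
        a=u[abs(u[:,1]-y)<5]
        if len(a): print(y,a[:,0].min())
    for x in (700,720): # side edges
        a=w[box(w,x-8,x+8,-420,-60,70,82)]
        if len(a): print("sides",x,a[:,1].min(),a[:,1].max())
```

```text
top handle []
top groove0 [(array([342., 228.]), 0.91, array([ 548.7, -160.2,   46.5])), (array([372., 225.]), 0.73, array([ 557.8, -268.1,   46.5])), (array([357., 224.]), 0.61, array([ 561.8, -216.1,   46.5])), (array([444., 225.]), 0.44, array([ 548.3, -522.9,   46.5]))]
top groove1 [(array([342., 228.]), 0.91, array([ 548.7, -160.2,   46.5])), (array([372., 225.]), 0.73, array([ 557.8, -268.1,   46.5])), (array([357., 224.]), 0.61, array([ 561.8, -216.1,   46.5])), (array([444., 225.]), 0.44, array([ 548.3, -522.9,   46.5]))]
top groove2 [(array([342., 228.]), 0.91, array([ 548.7, -160.2,   46.5])), (array([372., 225.]), 0.73, array([ 557.8, -268.1,   46.5])), (array([357., 224.]), 0.61, array([ 561.8, -216.1,   46.5])), (array([444., 225.]), 0.44, array([ 548.3, -522.9,   46.5]))]
top groove3 [(array([342., 228.]), 0.91, array([ 548.7, -160.2,   46.5])), (array([372., 225.]), 0.73, array([ 557.8, -268.1,   46.5])), (array([357., 224.]), 0.61, array([ 561.8, -216.1,   46.5])), (array([444., 225.]), 0.44, array([ 548.3, -522.9,   46.5]))]
top seat [(array([274., 244.]), 0.81, arra
[... 1485 characters left out ...]
, (array([120., 165.]), 0.74, array([ 560.6, -271.4,   46.5])), (array([130., 219.]), 0.66, array([ 555.8, -214. ,   46.5])), (array([111., 110.]), 0.64, array([ 564.6, -324.9,   46.5]))]
wrist groove3 [(array([134., 261.]), 0.83, array([ 556.1, -164.4,   46.5])), (array([120., 165.]), 0.74, array([ 560.6, -271.4,   46.5])), (array([130., 219.]), 0.66, array([ 555.8, -214. ,   46.5])), (array([111., 110.]), 0.64, array([ 564.6, -324.9,   46.5]))]
wrist seat []
wrist seat_low [(array([ 60., 183.]), 0.72, array([ 624.6, -249.1,   46. ]))]
wrist seat_high []
wrist rest []
unit edge
-270 656.9081888980857
-230 654.2163047594944
-190 650.7489246044515
-150 648.2610806220405
-110 645.7690997830725
```

View pics/top2.png

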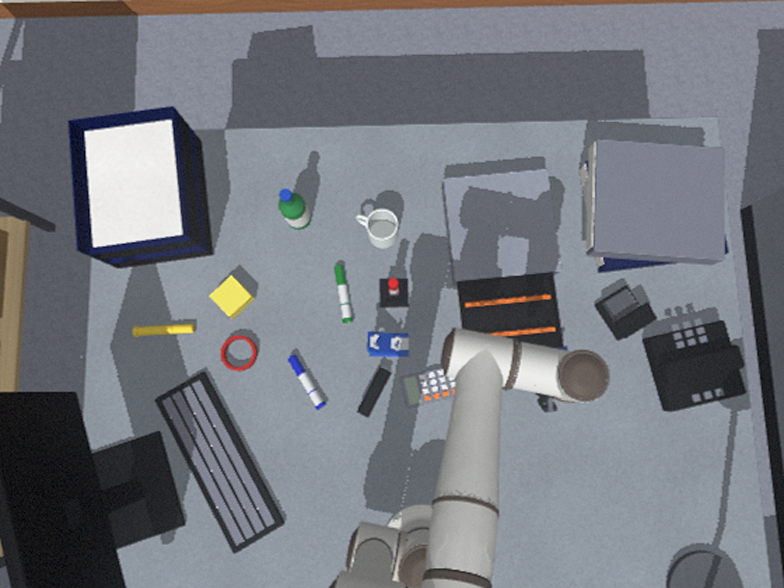

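The drawer is fully open, with the orange notch rows showing at (508,300) and (520,332) in the picture. Next I look closely at the rest and the pot.

Run:
```python
from h import *
plan([560,150,270],3.9)
```

```text
[-0.3923, -0.1875, -0.0199] roll -0.5 or 179.5 J6 0.28
```

Emit:
{"fn": "carry_out", "kwargs": {"slide": [[-0.05,-0.02,-0.02],[-0.1,-0.05,-0.02],[-0.2,-0.1,-0.02],[-0.3,-0.15,-0.02],[-0.39,-0.187,-0.02],[-0.39,-0.187,-0.02],[-0.39,-0.187,-0.02],[-0.39,-0.187,-0.02]], "roll": [0,0,0,0,0,0,0,0], "claw": [0.06,0.06,0.06,0.06,0.06,0.06,0.06,0.06]}}

```text
clock: 8.82
position: [560.7, 151.2, 423.7]
ee_rot: [0.729, -0.684, -0.0, 0.0]
contact_force: [0.6, -0.5, -0.1]
gripper_width: 60.0
grasp_force: 0.0
```

Emit:
{"fn": "carry_out", "kwargs": {"slide": [[0,0,0],[0,0,0]], "roll": [0,0], "claw": [0.06,0.06]}}

```text
clock: 9.07
position: [559.3, 146.5, 424.9]
ee_rot: [0.727, -0.686, -0.0, 0.0]
contact_force: [0.0, -0.1, 0.1]
gripper_width: 60.3
grasp_force: 0.0
```

Run:
```python
from h import *
np.set_printoptions(precision=1,suppress=True)
p=cam("wrist"); w=cloud(p); save(p,"wr3.png",s=1.4)
print(pose()[0])
for g,z in dict(seat=99,seat_low=46,seat_high=152,rest=0,pot=0,marker_red=80).items():
    print(g,[(np.round(d["at"],0),round(d["conf"],2),px2w(p,d["at"],z)) for d in place_of(p,g)[:2]])
m=box(w,590,680,0,110,125,200);print("redtop",w[m].mean(0),w[m].max(0),rect(w,m))
m=box(w,590,680,0,110,45,70);print("pot rim",rect(w,m))
m=box(w,440,560,0,140,30,130);print("rest",rect(w,m),w[m].min(0),w[m].max(0))
im=p["img"].astype(int); white=(im.min(-1)>150)&box(w,440,560,0,140,25,130)
q=w[white]; print("white",len(q)); 
q=q[np.argsort(q[:,1])]
for y in range(10,130,5):
    a=q[abs(q[:,1]-y)<2.5]
    if len(a)>3: print(y,len(a),a[:,0].min(),a[:,0].max(),a[:,2].min(),a[:,2].max())
```

```text
[[  0.1  -1.    0.  559.3]
 [ -1.   -0.1   0.  146.3]
 [ -0.   -0.   -1.  425.1]
 [  0.    0.    0.    1. ]]
seat [(array([356., 130.]), 0.98, array([496.3,  78.3,  99. ]))]
seat_low [(array([350.,  76.]), 0.66, array([497. ,  28.7,  46. ]))]
seat_high []
rest [(array([334., 122.]), 0.79, array([500.4,  75.1,   0. ]))]
pot [(array([224.,  93.]), 0.62, array([630.5,  49.5,   0. ]))]
marker_red [(array([206.,  90.]), 0.75, array([633.8,  51.8,  80. ]))]
redtop [629.9  51.9 152.4] [643.7  63.5 158.3] (((631.8638916015625, 51.46841049194336), (23.052032470703125, 23.270557403564453), 10.902785301208496), 1245)
pot rim (((632.2164916992188, 51.31306457519531), (41.94718933105469, 42.45161819458008), 89.7433853149414), 965)
rest (((497.3277587890625, 68.43116760253906), (100.22457885742188, 50.26266860961914), 87.6205825805664), 5034) [471.5  17.8  30. ] [524.2 118.9 112.1]
white 1958
20 131 480.32075200249835 510.4117158904652 46.785714119824206 55.09619199475924
25 187 481.24943800829743 510.62334370127155 45.13204458417755 52.600029672753465
30 175 482.01384503417506 510.78439239507935 
[... 216 characters left out ...]
35316 513.3270056433848 29.011372325169646 61.61871203399289
50 164 480.05270959661635 513.3643495414125 44.89019919894298 61.95791508562172
55 140 483.6246645366714 510.0109574485973 46.9868862643537 57.93118866723904
60 97 485.13933176131167 509.4157319031917 46.83479966183398 52.862034684482296
90 19 440.19238806581234 514.6712544707412 25.037489263025122 107.31431455548034
95 135 473.5788385005052 515.7997065478937 80.21631396899852 111.5319397945816
100 207 474.06994253989427 515.4301869206577 82.8632013958649 112.10942373905436
105 157 480.84279413000536 512.0669101376768 90.22929578562372 107.1577452743586
110 117 486.0524471810427 511.8414554047573 95.60316890146868 101.2086559384336
```

View pics/wr3.png

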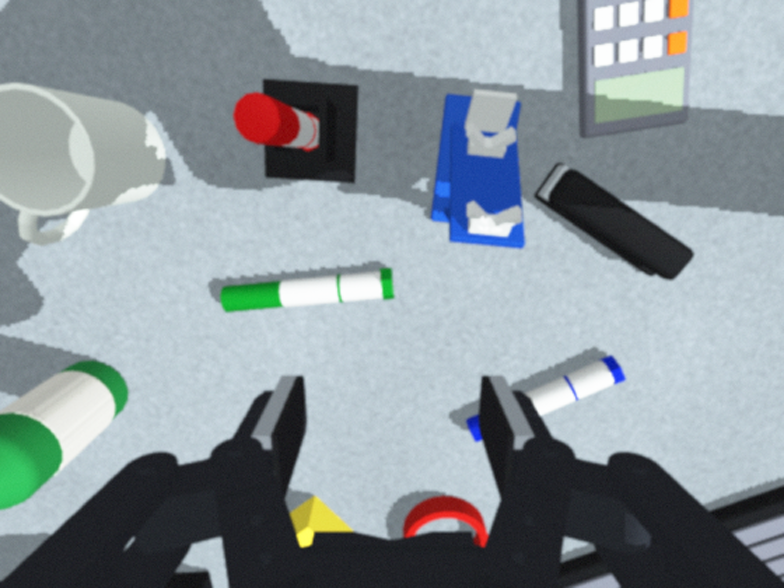

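The wrist view shows the red cap top at (265,118), the pot at (310,130), and the rest with its stop at (490,110) and upper notch at (490,220). Green is at (307,290) and blue at (550,395). I'll take red first.

Run:
```python
from h import *
plan([631.5,51.5,133],0)
```

```text
[0.0997, -0.0661, 0.1373] roll 3.4 or -176.6 J6 -0.48
```

Emit:
{"fn": "carry_out", "kwargs": {"slide": [[0.05,-0.033,0.03],[0.1,-0.066,0.05],[0.1,-0.066,0.05],[0.1,-0.066,0.07],[0.1,-0.066,0.1],[0.1,-0.066,0.125],[0.1,-0.066,0.137],[0.1,-0.066,0.137]], "roll": [3.5,3.5,3.5,3.5,3.5,3.5,3.5,3.5], "claw": [0.06,0.06,0.06,0.06,0.06,0.06,0.06,0.06]}}

```text
clock: 10.42
position: [631.4, 52.1, 287.5]
ee_rot: [-0.707, 0.708, 0.0, -0.0]
contact_force: [-0.1, 0.0, 0.1]
gripper_width: 60.2
grasp_force: 0.0
```

Emit:
{"fn": "carry_out", "kwargs": {"slide": [[0,0,0],[0,0,0],[0,0,0],[0,0,0],[0,0,0]], "roll": [0,0,0,0,0], "claw": [0.06,0,0,0,0]}}

```text
clock: 11.05
position: [631.8, 51.8, 288.6]
ee_rot: [-0.707, 0.708, -0.001, 0.001]
contact_force: [-0.3, -0.0, 4.3]
gripper_width: 22.6
grasp_force: 59.1
```

Emit:
{"fn": "carry_out", "kwargs": {"slide": [[0,0,-0.04],[0,0,-0.08],[0,0,-0.1],[0.005,0.045,-0.1],[0.01,0.09,-0.1],[0.018,0.136,-0.1],[0.018,0.136,-0.1],[0.018,0.136,-0.07]], "roll": [0,0,0,0,0,0,0,0], "claw": [0,0,0,0,0,0,0,0]}}

```text
clock: 12.05
position: [496.3, 34.3, 359.8]
ee_rot: [-0.707, 0.707, -0.002, 0.003]
contact_force: [-0.1, 1.5, -1.4]
gripper_width: 22.9
grasp_force: 59.3
```

Run:
```python
from h import *
np.set_printoptions(precision=1,suppress=True)
p=cam("scene"); T,s=pose(); print(s["position"],s["gripper_width"],s["contact_force"])
c=w2px(p,np.array([496,60,100])); c=c.astype(int); save(p,"sc4.png",(c[0]-60,c[1]-60,c[0]+60,c[1]+60),5)
```

```text
[494.7  33.9 354. ] 22.896779855044013 [-0.6 -0.6 -4.1]
```

View pics/sc4.png

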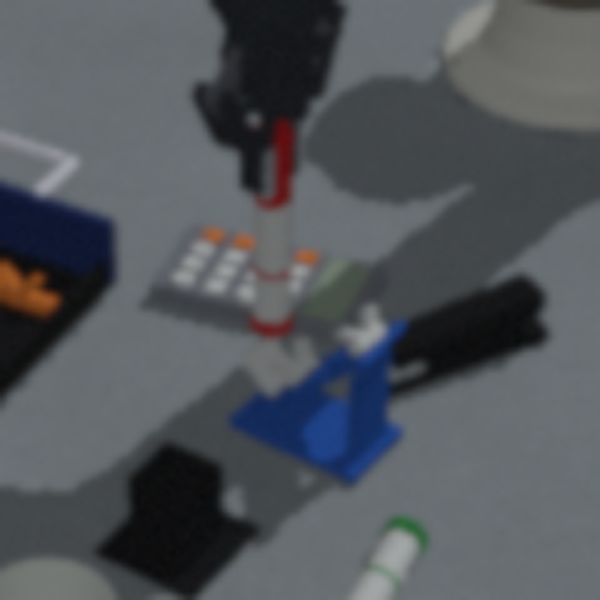

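The red marker hangs upright at (272,240) in the crop, just above the stop and lower notch of the rest. I'll lower it gently.

Emit:
{"fn": "carry_out", "kwargs": {"slide": [[0,0,0.006],[0,0,0.012],[0,0,0.015],[0,0,0.015],[0,0,0.015]], "roll": [0,0,0,0,0], "claw": [0,0,0,0,0]}}

```text
clock: 12.72
position: [495.6, 34.0, 343.1]
ee_rot: [-0.706, 0.708, -0.0, 0.0]
contact_force: [0.2, 0.5, -0.3]
gripper_width: 22.8
grasp_force: 59.3
```

Emit:
{"fn": "carry_out", "kwargs": {"slide": [[0,0,0.003],[0,0,0.006],[0,0,0.008],[0,0,0.008]], "roll": [0,0,0,0], "claw": [0,0,0,0]}}

```text
clock: 13.22
position: [495.4, 34.0, 334.6]
ee_rot: [-0.706, 0.708, 0.0, -0.0]
contact_force: [0.1, -0.4, -0.3]
gripper_width: 22.6
grasp_force: 59.5
```

Emit:
{"fn": "carry_out", "kwargs": {"slide": [[-0.005,0,0.001],[-0.011,0,0.002],[-0.016,0,0.003],[-0.021,0,0.004],[-0.026,0,0.005],[-0.031,0,0.006],[-0.031,0,0.006]], "roll": [0,0,0,0,0,0,0], "claw": [0,0,0,0,0,0,0]}}

```text
clock: 14.1
position: [495.5, 65.3, 328.4]
ee_rot: [-0.707, 0.708, 0.0, -0.0]
contact_force: [0.5, -3.2, 1.6]
gripper_width: 22.6
grasp_force: 60.3
```

Run:
```python
from h import *
np.set_printoptions(precision=1,suppress=True)
p=cam("scene"); T,s=pose(); print(s["position"],s["gripper_width"],s["contact_force"])
c=w2px(p,np.array([496,60,100])); c=c.astype(int); save(p,"sc5.png",(c[0]-60,c[1]-60,c[0]+60,c[1]+60),5)
```

```text
[495.5  65.2 328.5] 23.134079160604735 [-0.3 -3.5  1.6]
```

View pics/sc5.png

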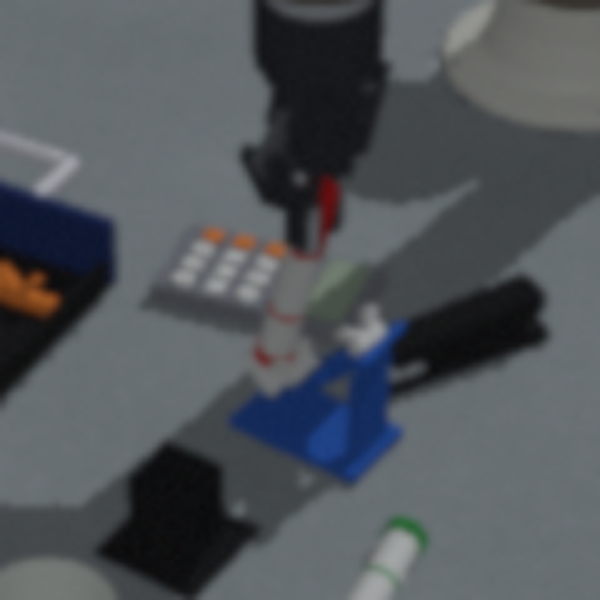

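The marker is tilting in the grip with its foot at the stop and only about 3.5 N of force, so I continue the arc.

Emit:
{"fn": "carry_out", "kwargs": {"slide": [[-0.0075,0,0.0025],[-0.015,0,0.0055],[-0.021,0,0.008],[-0.028,0,0.012],[-0.034,0,0.016],[-0.04,0,0.0205],[-0.046,0,0.026],[-0.051,0,0.031]], "roll": [0,0,0,0,0,0,0,0], "claw": [0,0,0,0,0,0,0,0]}}

```text
clock: 15.15
position: [495.7, 116.7, 297.7]
ee_rot: [-0.706, 0.708, -0.0, 0.0]
contact_force: [-0.3, -3.9, 3.9]
gripper_width: 22.7
grasp_force: 63.0
```

Run:
```python
from h import *
np.set_printoptions(precision=1,suppress=True)
p=cam("scene"); T,s=pose(); print(s["position"],s["gripper_width"],s["contact_force"])
c=w2px(p,np.array([496,60,100])); c=c.astype(int); save(p,"sc6.png",(c[0]-60,c[1]-60,c[0]+60,c[1]+60),5)
```

```text
[495.7 117.1 297. ] 22.60552967071731 [-0.3 -1.1  2.4]
```

View pics/sc6.png

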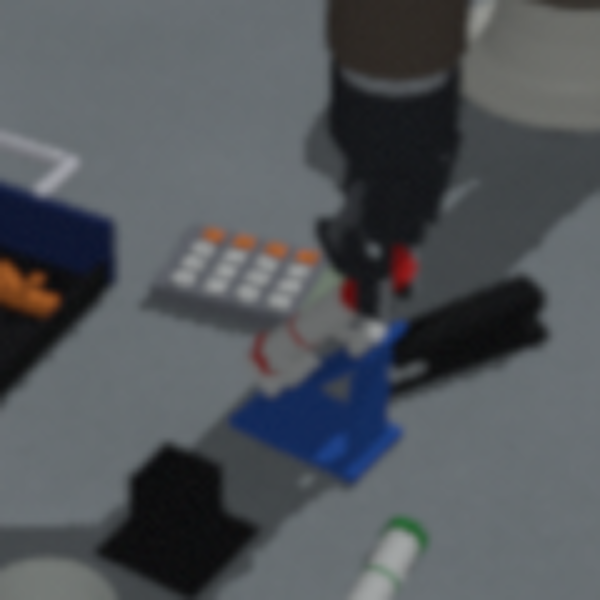

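It is nearly seated, lying over both notches. I'll press slightly further along the arc, then open slowly.

Emit:
{"fn": "carry_out", "kwargs": {"slide": [[-0.001,0,0.003],[-0.001,0,0.005],[-0.001,0,0.005]], "roll": [0,0,0], "claw": [0,0,0]}}

```text
clock: 15.58
position: [496.2, 118.4, 294.1]
ee_rot: [-0.706, 0.708, -0.0, 0.003]
contact_force: [-2.5, 3.0, 9.8]
gripper_width: 22.7
grasp_force: 64.2
```

Emit:
{"fn": "carry_out", "kwargs": {"slide": [[0,0,0],[0,0,0],[0,0,0],[0,0,0],[0,0,0],[0,0,0]], "roll": [0,0,0,0,0,0], "claw": [0.025,0.027,0.03,0.045,0.045,0.045]}}

```text
clock: 16.32
position: [495.6, 117.0, 292.7]
ee_rot: [-0.706, 0.708, 0.0, -0.0]
contact_force: [0.4, 0.2, -0.2]
gripper_width: 45.1
grasp_force: 0.0
```

Raise straight up, then look.

Emit:
{"fn": "carry_out", "kwargs": {"slide": [[0,0,-0.03],[0,0,-0.08],[0,0,-0.12],[-0.03,0,-0.12],[-0.04,0,-0.12]], "roll": [0,0,0,0,0], "claw": [0.05,0.05,0.05,0.05,0.05]}}

```text
clock: 16.95
position: [495.5, 157.8, 413.1]
ee_rot: [-0.707, 0.707, 0.0, 0.001]
contact_force: [0.0, -0.9, 0.0]
gripper_width: 49.9
grasp_force: 0.0
```

```bash
cat >> h.py <<'E'
def axis(w,m):
    """line through visible upper surface: mean, dir (PCA)"""
    q=w[m]; c=q.mean(0); d=np.linalg.svd(q-c,full_matrices=False)[2][0]; t=(q-c)@d
    return c,d,t.min(),t.max(),len(q)
E
python3 - <<'E'
from h import *
np.set_printoptions(precision=2,suppress=True)
p=cam("wrist"); w=cloud(p); save(p,"wr7.png",s=1)
im=p["img"].astype(int); blue=(im[...,2]-im[...,0]>40)
m=box(w,440,560,0,160,35,190)&~blue
q=w[m]
# slope-frame with seat_low guess
P=np.array([496,28,46.]); e=np.array([0,1,1])/2**.5; n=np.array([0,-1,1])/2**.5
sN=(q-P)@n; s=(q-P)@e
k=sN>7; q2=q[k]; print(len(q2))
for a in range(-10,160,15):
    r=(abs(s-a)<5)&(sN>5)
    if r.sum()>3: print(a,r.sum(),"n max",np.percentile(sN[r],95),"x",q[r][:,0].min(),q[r][:,0].max())
for t,z in dict(marker_red=99,seat=99).items():
    print(t,[(d["at"],d["conf"],px2w(p,d["at"],z)) for d in place_of(p,t)[:2]])
E
```

```text
3567
-10 9 n max 8.866481165299192 x 483.65025414258207 509.723200273504
5 221 n max 14.697219217126023 x 480.9398868982312 509.7039585930515
20 179 n max 12.782688642324707 x 485.84662604525545 506.6746873808809
35 190 n max 12.631576288252925 x 486.1061676057293 507.3348128090976
50 220 n max 12.976425649493136 x 486.3713907287003 508.0059526368415
65 230 n max 12.694809113058124 x 486.609668012102 507.7449834639973
80 236 n max 12.450862645086355 x 486.8604240291104 508.26726944393636
95 258 n max 12.544344323177215 x 487.13630712975066 508.80332235520405
110 282 n max 12.650723026838238 x 488.15073863691237 509.25002288246867
125 312 n max 12.68947774044687 x 488.3988368631625 509.6823308347499
140 332 n max 12.580153124184177 x 488.6117809283978 510.09006735081465
155 59 n max 11.500376207884038 x 490.2811507843615 508.8767342916366
marker_red [([276.4, 114.9], 0.81, array([499.77,  80.32,  99.  ])), ([154.9, 87.2], 0.33, array([599.29,  58.44,  99.  ]))]
seat [([280.1, 115.8], 0.67, array([496.66,  81.05,  99.  ]))]
```

View pics/wr7.png

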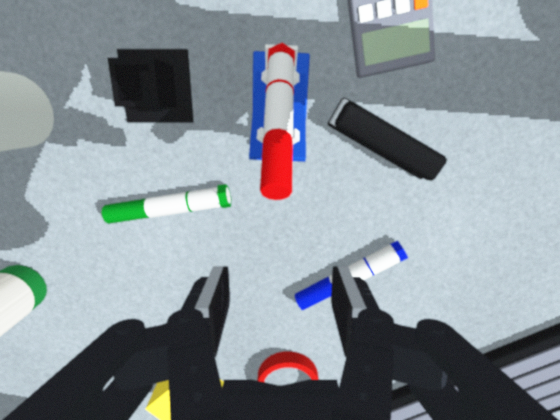

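The red marker is parked in both notches: in slope coordinates its top line stays at n = 12.6 all along, and its lower end is at the stop, at (282,55). Now I retake it across the barrel.

Run:
```python
from h import *
plan([497.5,69,91],-2.1)
```

```text
[0.0878, -0.0026, 0.1664] roll 2.0 or -178.0 J6 -0.62
```

Emit:
{"fn": "carry_out", "kwargs": {"slide": [[0.045,-0.003,0],[0.088,-0.003,0],[0.088,-0.003,0.02],[0.088,-0.003,0.07],[0.088,-0.003,0.12],[0.088,-0.003,0.15],[0.088,-0.003,0.166],[0.088,-0.003,0.166]], "roll": [2,2,2,2,2,2,2,2], "claw": [0.05,0.05,0.05,0.05,0.05,0.05,0.05,0.05]}}

```text
clock: 18.1
position: [498.0, 68.2, 245.1]
ee_rot: [-0.694, 0.72, 0.001, -0.002]
contact_force: [0.9, -0.3, -0.0]
gripper_width: 49.9
grasp_force: 0.0
```

Emit:
{"fn": "carry_out", "kwargs": {"slide": [[0,0,0],[0,0,0],[0,0,0],[0,0,0],[0,0,0]], "roll": [0,0,0,0,0], "claw": [0.05,0,0,0,0]}}

```text
clock: 18.73
position: [497.3, 68.8, 247.5]
ee_rot: [-0.694, 0.72, 0.001, -0.001]
contact_force: [-6.4, 0.6, 5.3]
gripper_width: 22.2
grasp_force: 58.6
```

Emit:
{"fn": "carry_out", "kwargs": {"slide": [[0,0,-0.04],[0,0,-0.09],[-0.05,0,-0.1],[-0.11,-0.012,-0.1],[-0.171,-0.022,-0.1],[-0.171,-0.022,-0.06],[-0.171,-0.022,0],[-0.171,-0.022,0.025]], "roll": [0,0,0,0,0,0,0,0], "claw": [0,0,0,0,0,0,0,0]}}

```text
clock: 19.73
position: [525.6, 238.6, 218.7]
ee_rot: [-0.694, 0.72, 0.001, -0.003]
contact_force: [0.4, -0.1, 0.8]
gripper_width: 22.4
grasp_force: 59.0
```

Emit:
{"fn": "carry_out", "kwargs": {"slide": [[0,0,0.01],[0,0,0.018],[0,0,0.025],[0,0,0.032],[0,0,0.038],[0,0,0.038]], "roll": [0,0,0,0,0,0], "claw": [0,0,0,0,0,0]}}

```text
clock: 20.48
position: [531.5, 243.9, 191.1]
ee_rot: [-0.696, 0.718, -0.002, 0.012]
contact_force: [3.6, 5.1, 13.5]
gripper_width: 22.1
grasp_force: 61.5
```

Emit:
{"fn": "carry_out", "kwargs": {"slide": [[0,0,0.004],[0,0,0.008],[0,0,0.008]], "roll": [0,0,0], "claw": [0,0,0]}}

```text
clock: 20.85
position: [530.9, 243.4, 182.2]
ee_rot: [-0.696, 0.718, -0.002, 0.01]
contact_force: [1.9, 6.3, 11.7]
gripper_width: 22.2
grasp_force: 62.0
```

Run:
```python
from h import *
np.set_printoptions(precision=1,suppress=True)
p=cam("scene"); T,s=pose(); print(s["position"],s["gripper_width"],s["contact_force"])
c=w2px(p,np.array([525,240,40])); c=c.astype(int); save(p,"sc8.png",(c[0]-60,c[1]-60,c[0]+60,c[1]+60),5)
```

```text
[530.9 243.3 182.3] 22.54659257045695 [ 2.2  6.5 12. ]
```

View pics/sc8.png

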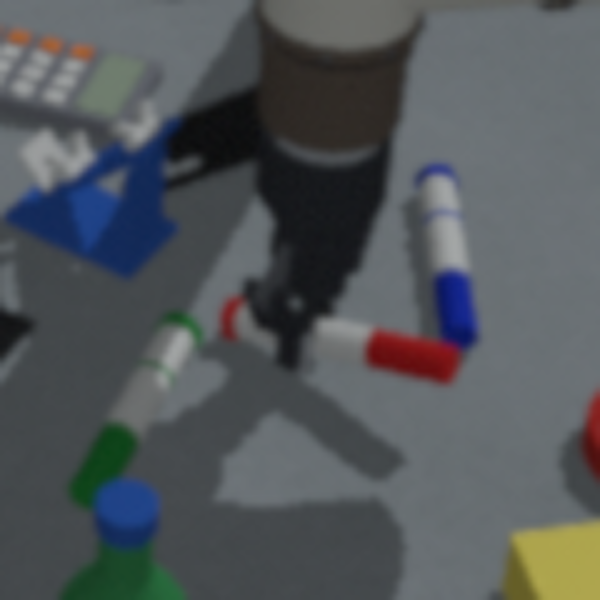

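The red marker is nearly flat, and the green marker's plug end is close by at (185,325) in the crop. I release gently with a small opening.

Emit:
{"fn": "carry_out", "kwargs": {"slide": [[0,0,0],[0,0,0],[0,0,0],[0,0,-0.04],[0,0,-0.09],[0.0,0,-0.12],[0.0,0,-0.12]], "roll": [0,0,0,0,0,0,0], "claw": [0.027,0.035,0.035,0.035,0.035,0.035,0.035]}}

```text
clock: 21.78
position: [527.3, 239.2, 298.3]
ee_rot: [-0.694, 0.72, -0.0, 0.003]
contact_force: [-0.5, -0.6, -0.7]
gripper_width: 35.2
grasp_force: 0.0
```

```bash
cat >> h.py <<'E'
def lying(p,w,x0,x1,y0,y1,z0=12,z1=32,zc=12):
    """centre (mid length) and yaw deg of a lying rod inside an xy window, from depth; occlusion-free views only"""
    m=box(w,x0,x1,y0,y1,z0,z1); lab,n_=None,None
    n,lab,st,ce=cv2.connectedComponentsWithStats(m.astype(np.uint8))
    out=[]
    for i in range(1,n):
        if st[i][4]<60: continue
        (c,s,a)=rect(w,lab==i)[0]
        if s[0]<s[1]: a+=90; s=s[::-1]
        out.append((np.round(c,1).tolist(),np.round(s,1).tolist(),round((a+90)%180-90,1),int(st[i][4]),np.round(np.percentile(w[lab==i][:,2],95),1)))
    return out
E
python3 - <<'E'
from h import *
for n in ["top","wrist"]:
    p=cam(n); w=cloud(p)
    print(n); [print(l) for l in lying(p,w,330,740,120,380)]
    print([(d["at"],d["conf"],px2w(p,d["at"],12)) for t in ("marker_red","marker_blue","marker_green") for d in place_of(p,t)[:2]])
E
```

```text
top
([630.1, 182.0], [150.7, 26.7], 8.2, 270, np.float64(29.0))
([525.0, 217.7], [47.6, 25.7], 88.1, 88, np.float64(29.5))
([405.2, 279.8], [148.7, 27.1], 31.0, 289, np.float64(29.6))
[([218.5, 237.5], 0.59, array([530.82087137, 280.50784747,  12.        ])), ([219.4, 271.0], 0.61, array([411.16986582, 277.73336242,  12.        ])), ([113.6, 234.5], 0.53, array([552.1271708 , 657.75537464,  12.        ])), ([245.3, 209.8], 0.76, array([629.17622537, 182.77100282,  12.        ])), ([286.3, 244.1], 0.25, array([500.26637634,  37.12866057,  12.        ]))]
wrist
([359.2, 133.8], [66.8, 9.0], -28.0, 812, np.float64(31.4))
([632.1, 182.8], [150.2, 28.4], 8.5, 6436, np.float64(25.3))
([527.8, 269.7], [150.5, 27.4], 88.3, 4841, np.float64(25.1))
([404.9, 275.9], [140.7, 25.1], 31.4, 4919, np.float64(24.9))
[([277.5, 252.0], 0.85, array([530.20070156, 271.61747081,  12.        ])), ([419.2, 255.1], 0.87, array([408.98694364, 279.24008719,  12.        ])), ([139.1, 153.8], 0.87, array([633.78537537, 184.66231909,  12.        ]))]
```

Run:
```python
from h import *
plan([527.8,269.7,21],-1.7)
```

```text
[-0.0311, -0.0004, 0.1189] roll -0.4 or 179.6 J6 -0.74
```

Emit:
{"fn": "carry_out", "kwargs": {"slide": [[-0.031,0,0],[-0.031,0,0.02],[-0.031,0,0.06],[-0.031,0,0.095],[-0.031,0,0.11],[-0.031,0,0.118],[-0.031,0,0.118]], "roll": [0,0,0,0,0,0,0], "claw": [0.04,0.04,0.04,0.04,0.04,0.04,0.04]}}

```text
clock: 23.05
position: [528.2, 270.3, 178.0]
ee_rot: [-0.694, 0.72, -0.0, 0.0]
contact_force: [-0.6, -0.5, -0.3]
gripper_width: 40.1
grasp_force: 0.0
```

Emit:
{"fn": "carry_out", "kwargs": {"slide": [[0,0,0],[0,0,0],[0,0,0],[0,0,0]], "roll": [0,0,0,0], "claw": [0,0,0,0]}}

```text
clock: 23.55
position: [528.3, 270.4, 179.1]
ee_rot: [-0.694, 0.72, -0.0, 0.001]
contact_force: [-1.8, -0.8, 5.9]
gripper_width: 21.8
grasp_force: 59.3
```

Emit:
{"fn": "carry_out", "kwargs": {"slide": [[0,0,-0.02],[0,0,-0.06],[0,0,-0.1],[0,0,-0.14],[0,0,-0.15],[0,0,-0.15]], "roll": [0,0,0,0,0,0], "claw": [0,0,0,0,0,0]}}

```text
clock: 24.3
position: [527.6, 269.9, 327.7]
ee_rot: [-0.694, 0.72, 0.0, 0.0]
contact_force: [0.0, -0.5, -1.2]
gripper_width: 21.7
grasp_force: 59.0
```

Run:
```python
from h import *
T,s=pose(); print(s["position"],s["gripper_width"],s["grasp_force"])
plan([549.9,-161.6,170],93.9)
p=cam("wrist"); print(lying(p,cloud(p),420,640,150,380,120,220))
```

```text
[527.63528182 269.86392262 327.66516944] 21.727475004703077 58.9522522687912
[0.4304, -0.0383, 0.0027] roll 84.0 or -96.0 J6 -0.78
[([528.1, 258.0], [118.9, 98.0], -56.1, 29458, np.float64(217.1))]
```

Emit:
{"fn": "carry_out", "kwargs": {"slide": [[0.05,-0.005,0],[0.1,-0.01,0],[0.16,-0.015,0],[0.22,-0.02,0],[0.27,-0.025,0],[0.33,-0.03,0],[0.39,-0.035,0],[0.43,-0.038,0]], "roll": [10.5,21,31.5,42,52.5,63,73.5,84], "claw": [0,0,0,0,0,0,0,0]}}

```text
clock: 25.35
position: [549.4, -163.4, 325.3]
ee_rot: [-0.03, 1.0, 0.0, -0.002]
contact_force: [0.9, 0.1, -0.2]
gripper_width: 21.9
grasp_force: 58.9
```

Emit:
{"fn": "carry_out", "kwargs": {"slide": [[0,0,0],[0,0,0]], "roll": [0,0], "claw": [0,0]}}

```text
clock: 25.6
position: [549.8, -160.9, 326.1]
ee_rot: [-0.034, 0.999, 0.0, -0.002]
contact_force: [0.5, 0.9, -0.2]
gripper_width: 21.9
grasp_force: 58.9
```

Run:
```python
from h import *
np.set_printoptions(precision=1,suppress=True)
p=cam("wrist"); w=cloud(p); save(p,"wr9.png",s=1)
T,s=pose(); print(T,s["gripper_width"])
im=p["img"].astype(int); org=(im[...,0]>150)&(im[...,0]-im[...,2]>70)
n,lab,st,ce=cv2.connectedComponentsWithStats((org&box(w,440,660,-380,-110,10,60)).astype(np.uint8))
for i in range(1,n):
    if st[i][4]>40: q=w[lab==i]; t=q[q[:,2]>38]; print(st[i][4],q.min(0),q.max(0),t.mean(0) if len(t) else "")
print([(np.round(d["at"]),round(d["conf"],2),px2w(p,d["at"],46.5)) for d in place_of(p,"groove0")])
plan([549.9,-161.6,170],93.9)
```

```text
[[  -1.    -0.1   -0.   549.9]
 [  -0.1    1.     0.  -160.4]
 [   0.     0.    -1.   326.5]
 [   0.     0.     0.     1. ]] 21.817628895136973
3254 [ 506.7 -364.4   15.1] [ 533.5 -187.9   45.6] [ 517.5 -273.6   41.6]
69 [ 503.1 -140.4   16.9] [ 515.7 -135.8   29.4] 
3437 [ 590.1 -358.1   15.3] [ 626.2 -182.7   45.4] [ 600.8 -269.1   41.4]
71 [ 586.8 -135.3   16.1] [ 603.  -129.2   29.4] 
[(array([146., 220.]), 0.95, array([ 562.5, -271. ,   46.5])), (array([212., 220.]), 0.92, array([ 558.8, -217.1,   46.5])), (array([ 80., 216.]), 0.87, array([ 562.9, -325.1,   46.5]))]
[0.0, -0.0016, 0.0022] roll 0.1 or -179.9 J6 -1.50
```

View pics/wr9.png

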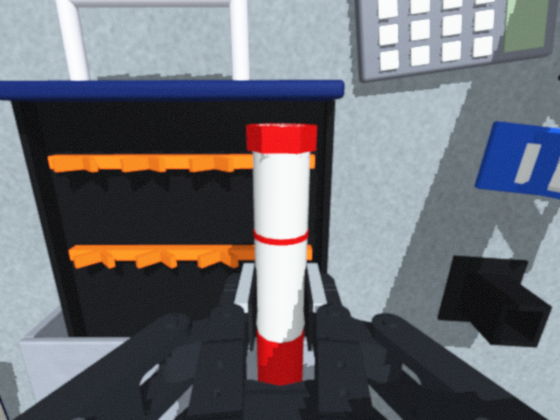

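The marker is held level, with its plug to the front at (280,138). The open notches of rows 0 to 2 show at (80-235,160) and (80-230,255), and row 3 is hidden under the marker. I'll fit the rows from depth.

Run:
```python
from h import *
np.set_printoptions(precision=1,suppress=True)
p=cam("wrist"); w=cloud(p)
im=p["img"].astype(int); org=(im[...,0]>110)&(im[...,0]-im[...,2]>60)
th=np.radians(3.85); ex=np.array([np.cos(th),np.sin(th)]); ey=np.array([-ex[1],ex[0]])
for x0,x1 in((500,540),(585,630)):
    m=org&box(w,x0,x1,-380,-110,32,60); q=w[m]; v=q[:,:2]@ey; u=q[:,:2]@ex
    print("bar u", np.percentile(u,[2,50,98]))
    k=q[:,2]>36
    h,e=np.histogram(v[k],bins=np.arange(-420,-140,1.0))
    occ=h>0; idx=np.where(np.diff(occ.astype(int)))[0]; print(np.round(e[idx+1],0))
    prof=[(int(a),round(float(np.percentile(q[abs(v-a)<1.5][:,2],90)),0)) for a in range(-400,-210,4) if (abs(v-a)<1.5).sum()>2]; print(prof)
print(np.array([555.2,-242.5])@ey,np.array([555.2,-242.5])@ex)
```

```text
bar u [493.1 497.8 503. ]
[-380. -365. -356. -342. -326. -312. -302. -289. -272. -258. -249. -235.]
[(-376, 45.0), (-372, 43.0), (-368, 39.0), (-364, 35.0), (-360, 33.0), (-356, 37.0), (-352, 40.0), (-348, 44.0), (-344, 43.0), (-324, 43.0), (-320, 44.0), (-316, 40.0), (-312, 36.0), (-308, 33.0), (-304, 34.0), (-300, 38.0), (-296, 42.0), (-292, 44.0), (-272, 41.0), (-268, 44.0), (-264, 42.0), (-260, 38.0), (-256, 34.0), (-252, 33.0), (-248, 37.0), (-244, 40.0), (-240, 45.0), (-236, 43.0)]
bar u [576.7 581.  587. ]
[-380. -365. -355. -342. -325. -311. -302. -289. -271. -258. -248. -235.]
[(-376, 44.0), (-372, 43.0), (-368, 39.0), (-364, 35.0), (-360, 33.0), (-356, 37.0), (-352, 40.0), (-348, 44.0), (-344, 43.0), (-324, 43.0), (-320, 44.0), (-316, 40.0), (-312, 37.0), (-308, 34.0), (-304, 34.0), (-300, 39.0), (-296, 42.0), (-292, 44.0), (-268, 44.0), (-264, 43.0), (-260, 39.0), (-256, 35.0), (-252, 33.0), (-248, 36.0), (-244, 40.0), (-240, 44.0), (-236, 43.0)]
-279.23143260238254 537.6644837134224
```

Run:
```python
from h import *
np.set_printoptions(precision=1,suppress=True)
p=cam("wrist"); w=cloud(p)
im=p["img"].astype(int); wh=(im.min(-1)>130)
m=wh&box(w,430,600,-200,-120,120,200)
th=np.radians(3.85); ex=np.array([np.cos(th),np.sin(th)]); ey=np.array([-ex[1],ex[0]])
q=w[m]; u=q[:,:2]@ex; v=q[:,:2]@ey
for a in range(450,560,12):
    k=abs(u-a)<5
    if k.sum()>20: print(a,k.sum(),(v[k].min()+v[k].max())/2,np.percentile(v[k],[1,99]),np.percentile(q[k][:,2],98))
red=(im[...,0]-im[...,1]>80)&box(w,400,560,-200,-120,120,200); print("plug u",(w[red][:,:2]@ex).min())
T=pose()[0]; g=T[:3,3]+T[:3,2]*gpo(); print("grip u,v",g[:2]@ex,g[:2]@ey,g)
```

```text
462 119 -197.93419727717583 [-206.2 -189.5] 174.48361199642952
474 654 -197.6316973065178 [-209.2 -186.1] 173.6619135486401
486 1354 -197.4008601386577 [-208.9 -186.1] 173.71576276611134
498 1234 -197.61965033088924 [-209.2 -186.2] 173.56240766431233
510 818 -197.548246751415 [-208.9 -186.3] 173.5595452441
522 1097 -189.0160194360769 [-211.6 -182.7] 193.92617538036208
534 997 -191.06787974036786 [-216.1 -172.9] 192.11961641822487
546 848 -198.0078991542103 [-208.5 -187.6] 173.19324442772555
558 677 -197.96067261874106 [-209.1 -187.3] 173.0762973836886
plug u 464.13047934985417
grip u,v 538.1063384096251 -196.48944319956107 [ 550.1 -159.9  172.7]
```

Emit:
{"fn": "carry_out", "kwargs": {"slide": [[0,-0.002,0.02],[0,-0.002,0.05],[0,-0.002,0.08],[0,-0.002,0.1],[0,-0.002,0.107],[0,-0.002,0.112],[0,-0.002,0.113]], "roll": [0,0,0,0,0,0,0], "claw": [0,0,0,0,0,0,0]}}

```text
clock: 26.68
position: [550.5, -162.8, 215.2]
ee_rot: [-0.034, 0.999, -0.0, 0.0]
contact_force: [-0.9, 0.6, -0.9]
gripper_width: 22.0
grasp_force: 58.9
```

Emit:
{"fn": "carry_out", "kwargs": {"slide": [[0,0,0.001],[0,0,0.001]], "roll": [0,0], "claw": [0,0]}}

```text
clock: 26.92
position: [550.4, -162.9, 214.7]
ee_rot: [-0.034, 0.999, -0.0, 0.001]
contact_force: [-2.1, 2.6, 4.3]
gripper_width: 21.8
grasp_force: 59.5
```

Emit:
{"fn": "carry_out", "kwargs": {"slide": [[0,0,0.001],[0,0,0.002],[0,0,0.002]], "roll": [0,0,0], "claw": [0,0,0]}}

```text
clock: 27.3
position: [551.7, -162.7, 214.6]
ee_rot: [-0.035, 0.999, -0.0, 0.003]
contact_force: [-1.3, 4.7, 11.7]
gripper_width: 22.0
grasp_force: 60.3
```

Emit:
{"fn": "carry_out", "kwargs": {"slide": [[0,0,0],[0,0,0],[0,0,0],[0,0,-0.03],[0,0,-0.08],[0,0,-0.13],[0,0,-0.15],[0,0,-0.15]], "roll": [0,0,0,0,0,0,0,0], "claw": [0.025,0.03,0.04,0.04,0.04,0.04,0.04,0.04]}}

```text
clock: 28.3
position: [550.3, -163.2, 363.1]
ee_rot: [-0.034, 0.999, -0.0, 0.002]
contact_force: [0.2, 0.4, -0.5]
gripper_width: 40.0
grasp_force: 0.0
```

```bash
cat > row.py <<'E'
from h import *
th=np.radians(3.85); ex=np.array([np.cos(th),np.sin(th)]); ey=np.array([-ex[1],ex[0]])
def prof(p,v0,zlo=40,zhi=66):
    w=cloud(p); m=box(w,440,650,-400,-110,zlo,zhi); q=w[m]; u=q[:,:2]@ex; v=q[:,:2]@ey
    im=p["img"].astype(int)[m]; notor=~((im[:,0]>110)&(im[:,0]-im[:,2]>60)&(im[:,1]>im[:,2]+15))
    for a in range(455,640,12):
        k=(abs(u-a)<4)&(abs(v-v0)<20)&notor&(u>452)
        if k.sum()>20: print(a,k.sum(),"v %.1f"%np.mean(np.percentile(v[k],[2,98])),"z %.1f"%np.percentile(q[k][:,2],97))
E
python3 - <<'E'
from row import *
p=cam("wrist"); T,s=pose(); print(s["position"],s["contact_force"]); prof(p,-199.5)
E
```

```text
[ 549.87805229 -163.14882555  361.32443752] [-0.60193823  0.47974902 -0.78119057]
455 49 v -199.6 z 53.9
467 223 v -199.5 z 60.7
479 283 v -199.4 z 59.9
491 257 v -199.8 z 59.5
503 242 v -199.3 z 59.5
515 240 v -199.3 z 59.6
527 228 v -199.3 z 59.3
539 225 v -199.2 z 59.5
551 220 v -199.2 z 59.3
563 201 v -199.2 z 59.2
575 181 v -199.7 z 59.4
587 185 v -199.2 z 59.5
599 181 v -199.1 z 59.2
611 172 v -199.1 z 59.8
```

Red sits level in row 3: v = -199.3 all along, with constant height. Next is green.

Run:
```python
from h import *
plan([680,182,240],98.4)
```

```text
[-0.1531, 0.3355, -0.0332] roll -4.5 or 175.5 J6 -1.50
```

Emit:
{"fn": "carry_out", "kwargs": {"slide": [[-0.02,0.06,-0.034],[-0.05,0.12,-0.034],[-0.08,0.18,-0.034],[-0.11,0.24,-0.034],[-0.13,0.29,-0.034],[-0.153,0.336,-0.034],[-0.153,0.336,-0.034],[-0.153,0.336,-0.034]], "roll": [-4.5,-4.5,-4.5,-4.5,-4.5,-4.5,-4.5,-4.5], "claw": [0.05,0.05,0.05,0.05,0.05,0.05,0.05,0.05]}}

```text
clock: 29.35
position: [680.0, 182.8, 392.9]
ee_rot: [-0.073, 0.997, -0.001, -0.002]
contact_force: [0.3, -0.5, -0.2]
gripper_width: 49.7
grasp_force: 0.0
```

Run:
```python
from h import *
p=cam("wrist"); w=cloud(p)
L=lying(p,w,340,740,120,380); [print(l) for l in L]
print([(d["at"],d["conf"],px2w(p,d["at"],12)) for t in ("marker_blue","marker_green","marker_black") for d in place_of(p,t)[:2]])
g=[l for l in L if abs(l[0][0]-632)<40 and abs(l[0][1]-183)<50 and l[1][0]>100]
if g: plan(g[0][0]+[22],g[0][2]+90)
```

```text
([632.0, 183.6], [149.4, 28.0], 8.3, 3368, np.float64(25.3))
[([291.7, 146.8], 0.86, array([635.25420247, 186.67923586,  12.        ]))]
[0.0468, 0.0094, 0.219] roll 0.0 or -180.0 J6 -1.92
```

Emit:
{"fn": "carry_out", "kwargs": {"slide": [[0.047,0.008,0.03],[0.047,0.008,0.08],[0.047,0.008,0.13],[0.047,0.008,0.17],[0.047,0.008,0.2],[0.047,0.008,0.213],[0.047,0.008,0.218],[0.047,0.008,0.218]], "roll": [0,0,0,0,0,0,0,0], "claw": [0.05,0.05,0.05,0.05,0.05,0.05,0.05,0.05]}}

```text
clock: 30.55
position: [632.8, 183.5, 178.8]
ee_rot: [-0.073, 0.997, 0.0, 0.001]
contact_force: [0.5, -0.4, 0.6]
gripper_width: 49.9
grasp_force: 0.0
```

Emit:
{"fn": "carry_out", "kwargs": {"slide": [[0,0,0],[0,0,0],[0,0,0],[0,0,0]], "roll": [0,0,0,0], "claw": [0.05,0,0,0]}}

```text
clock: 31.05
position: [632.7, 183.8, 178.7]
ee_rot: [-0.073, 0.997, 0.0, 0.001]
contact_force: [-1.5, 0.1, 5.4]
gripper_width: 21.7
grasp_force: 58.9
```

Emit:
{"fn": "carry_out", "kwargs": {"slide": [[0,0,-0.03],[0,0,-0.08],[0,0,-0.12],[0,0,-0.15],[0,0,-0.15]], "roll": [0,0,0,0,0], "claw": [0,0,0,0,0]}}

```text
clock: 31.68
position: [632.8, 183.8, 330.5]
ee_rot: [-0.073, 0.997, 0.001, 0.003]
contact_force: [0.4, -0.2, -1.4]
gripper_width: 21.8
grasp_force: 58.8
```

Run:
```python
from h import *
plan([555.4,-216.5,172],93.9); print(pose()[1]["gripper_width"],gpo())
```

```text
[0.1359, -0.385, 0.0023] roll 4.5 or -175.5 J6 -1.95
21.83791028242616 154.70000000000002
```

Emit:
{"fn": "carry_out", "kwargs": {"slide": [[0.02,-0.055,0],[0.04,-0.11,0],[0.06,-0.17,0],[0.08,-0.23,0],[0.1,-0.285,0],[0.12,-0.34,0],[0.136,-0.385,0],[0.136,-0.385,0]], "roll": [4.5,4.5,4.5,4.5,4.5,4.5,4.5,4.5], "claw": [0,0,0,0,0,0,0,0]}}

```text
clock: 32.67
position: [552.6, -220.0, 325.6]
ee_rot: [-0.031, 1.0, 0.0, -0.002]
contact_force: [0.2, 0.1, -0.5]
gripper_width: 21.9
grasp_force: 59.0
```

Emit:
{"fn": "carry_out", "kwargs": {"slide": [[0,0,0],[0,0,0]], "roll": [0,0], "claw": [0,0]}}

```text
clock: 32.92
position: [554.3, -216.1, 327.1]
ee_rot: [-0.035, 0.999, 0.0, -0.001]
contact_force: [0.3, 0.6, -0.4]
gripper_width: 22.0
grasp_force: 59.0
```

```bash
cat >> row.py <<'E'
def held(p):
    """line of the held marker ahead of the fingers: v, z; plug/cap end u; grip"""
    T=pose()[0]; g=T[:3,3]+T[:3,2]*gpo(); gu,gv=g[:2]@ex,g[:2]@ey
    w=cloud(p); m=box(w,400,700,-420,-100,g[2]-30,g[2]+8); q=w[m]; u=q[:,:2]@ex; v=q[:,:2]@ey
    for a in (-70,-60,-48,-36,-28):
        k=(abs(u-gu-a)<4)&(abs(v-gv)<16)
        if k.sum()>20: print(a,k.sum(),"v %.1f"%np.mean(np.percentile(v[k],[1,99])),"z %.1f"%np.percentile(q[k][:,2],97))
    k=(abs(v-gv)<16)&(u<gu-20); print("end u %.1f"%np.percentile(u[k],.3),"grip u %.1f v %.1f z %.1f"%(gu,gv,g[2]))
E
python3 - <<'E'
from row import *
p=cam("wrist"); held(p); w=cloud(p)
m=box(w,440,650,-400,-110,45,66); print("red still:"); prof(p,-199.5,45)
E
```

```text
-70 1502 v -253.7 z 174.9
-60 1172 v -253.8 z 173.7
-48 1060 v -253.8 z 173.7
-36 978 v -253.9 z 173.5
-28 939 v -253.8 z 173.9
end u 463.0 grip u 538.5 v -252.7 z 172.6
red still:
455 55 v -199.7 z 55.9
467 252 v -200.3 z 60.8
479 358 v -200.1 z 59.8
491 333 v -200.1 z 59.3
503 326 v -199.8 z 59.4
515 315 v -200.0 z 59.6
527 297 v -199.7 z 59.2
539 279 v -199.7 z 59.3
551 279 v -199.7 z 59.3
563 258 v -200.0 z 59.0
575 234 v -200.7 z 59.3
587 239 v -199.9 z 59.4
599 174 v -197.4 z 59.6
611 129 v -195.5 z 59.5
```

Aligned to row 2 within a millimetre; I lower it.

Emit:
{"fn": "carry_out", "kwargs": {"slide": [[0,0,0.02],[0,0,0.05],[0,0,0.08],[0,0,0.1],[0,0,0.108],[0,0,0.113],[0,0,0.115],[0,0,0.115]], "roll": [0,0,0,0,0,0,0,0], "claw": [0,0,0,0,0,0,0,0]}}

```text
clock: 33.98
position: [554.6, -216.7, 214.2]
ee_rot: [-0.034, 0.999, -0.0, 0.001]
contact_force: [-1.1, 3.8, 4.2]
gripper_width: 21.7
grasp_force: 59.5
```

Emit:
{"fn": "carry_out", "kwargs": {"slide": [[0,0,0.001],[0,0,0.002],[0,0,0.002]], "roll": [0,0,0], "claw": [0,0,0]}}

```text
clock: 34.35
position: [555.4, -216.5, 214.0]
ee_rot: [-0.035, 0.999, -0.0, 0.003]
contact_force: [-1.9, 6.2, 12.1]
gripper_width: 21.7
grasp_force: 60.4
```

Emit:
{"fn": "carry_out", "kwargs": {"slide": [[0,0,0],[0,0,0],[0,0,0],[0,0,-0.03],[0,0,-0.08],[0,0,-0.13],[0,0,-0.15],[0,0,-0.15]], "roll": [0,0,0,0,0,0,0,0], "claw": [0.025,0.03,0.038,0.038,0.038,0.038,0.038,0.038]}}

```text
clock: 35.35
position: [554.1, -217.4, 362.2]
ee_rot: [-0.034, 0.999, -0.0, 0.002]
contact_force: [-0.5, 1.0, -1.1]
gripper_width: 38.5
grasp_force: 0.0
```

Run:
```python
from row import *
p=cam("wrist"); prof(p,-253.8); print(); prof(p,-199.5)
p=cam("top"); [print(l) for l in lying(p,cloud(p),340,740,120,420)]
plan([440,280,240],30.5+90)
```

```text
455 118 v -253.6 z 65.9
467 285 v -253.2 z 60.5
479 265 v -253.4 z 59.2
491 256 v -253.3 z 59.6
503 251 v -253.3 z 59.2
515 237 v -253.2 z 59.7
527 237 v -253.2 z 59.4
539 218 v -253.2 z 59.5
551 215 v -253.2 z 59.6
563 205 v -253.2 z 59.4
575 193 v -253.6 z 59.3
587 194 v -253.6 z 59.5
599 194 v -253.0 z 59.6
611 153 v -252.5 z 59.5

455 119 v -199.2 z 65.9
467 151 v -200.0 z 60.3
479 288 v -200.0 z 60.3
491 260 v -199.8 z 59.4
503 257 v -199.9 z 59.5
515 246 v -199.8 z 59.4
527 240 v -199.6 z 59.2
539 230 v -199.5 z 59.2
551 222 v -199.6 z 59.4
563 197 v -199.5 z 59.0
575 185 v -200.8 z 59.3
587 185 v -199.9 z 59.4
599 152 v -199.5 z 59.6
611 22 v -192.2 z 58.2
([405.6, 278.8], [148.8, 25.3], 31.5, 277, np.float64(29.2))
[0.0795, 0.5036, -0.0348] roll -26.6 or 153.4 J6 -1.40
```

Run:
```python
from h import *
plan([446,302,240],121.5)
```

```text
[0.0721, 0.5251, -0.0348] roll -27.6 or 152.4 J6 -1.40
```

Emit:
{"fn": "carry_out", "kwargs": {"slide": [[0,0.06,-0.034],[0.0,0.12,-0.034],[0.0,0.18,-0.034],[0.02,0.24,-0.034],[0.04,0.3,-0.034],[0.06,0.36,-0.034],[0.07,0.42,-0.034],[0.072,0.48,-0.034]], "roll": [0,-4,-8,-12,-16,-20,-24,-27.5], "claw": [0.05,0.05,0.05,0.05,0.05,0.05,0.05,0.05]}}

```text
clock: 36.45
position: [448.3, 258.5, 393.1]
ee_rot: [-0.272, 0.962, -0.001, -0.001]
contact_force: [0.5, 0.3, 0.7]
gripper_width: 49.9
grasp_force: 0.0
```

Run:
```python
from h import *
plan([446,302,240],121.5)
```

```text
[-0.0213, 0.0384, -0.0017] roll 0.0 or -180.0 J6 -1.86
```

Emit:
{"fn": "carry_out", "kwargs": {"slide": [[-0.021,0.038,0],[-0.021,0.038,0],[-0.021,0.038,0]], "roll": [0,0,0], "claw": [0.05,0.05,0.05]}}

```text
clock: 36.83
position: [447.6, 299.9, 393.0]
ee_rot: [-0.271, 0.963, -0.001, -0.002]
contact_force: [-0.1, -0.1, 0.9]
gripper_width: 49.8
grasp_force: 0.0
```

Run:
```python
from h import *
p=cam("wrist"); w=cloud(p)
L=lying(p,w,300,640,120,420); [print(l) for l in L]
print([(d["at"],d["conf"],px2w(p,d["at"],12)) for t in ("marker_blue","marker_green","marker_black") for d in place_of(p,t)[:2]])
g=[l for l in L if abs(l[0][0]-405)<40 and abs(l[0][1]-278)<50 and l[1][0]>130]
if g: plan(g[0][0]+[22],g[0][2]+90)
```

```text
([359.1, 134.5], [67.5, 8.2], -26.6, 476, np.float64(31.2))
([408.3, 279.7], [149.8, 28.1], 30.9, 3344, np.float64(25.3))
([473.6, 412.8], [42.7, 10.2], -14.0, 329, np.float64(25.2))
([624.2, 416.8], [8.9, 3.0], -42.3, 72, np.float64(31.1))
[([283.9, 146.1], 0.74, array([408.3970863, 278.1692422,  12.       ])), ([457.7, 380.0], 0.56, array([552.7793767 , 646.15205237,  12.        ]))]
[0.0437, 0.0041, 0.2179] roll 0.4 or -179.6 J6 -1.91
```

Emit:
{"fn": "carry_out", "kwargs": {"slide": [[0.044,0.003,0.03],[0.044,0.003,0.08],[0.044,0.003,0.13],[0.044,0.003,0.17],[0.044,0.003,0.2],[0.044,0.003,0.213],[0.044,0.003,0.218],[0.044,0.003,0.218]], "roll": [0.5,0.5,0.5,0.5,0.5,0.5,0.5,0.5], "claw": [0.05,0.05,0.05,0.05,0.05,0.05,0.05,0.05]}}

```text
clock: 38.02
position: [409.0, 280.1, 177.4]
ee_rot: [-0.266, 0.964, 0.0, 0.001]
contact_force: [0.6, 0.2, 0.3]
gripper_width: 49.8
grasp_force: 0.0
```

Emit:
{"fn": "carry_out", "kwargs": {"slide": [[0,0,0],[0,0,0],[0,0,0],[0,0,0]], "roll": [0,0,0,0], "claw": [0.05,0,0,0]}}

```text
clock: 38.52
position: [408.7, 280.2, 177.6]
ee_rot: [-0.267, 0.964, 0.0, 0.001]
contact_force: [-1.6, -0.1, 6.3]
gripper_width: 21.9
grasp_force: 58.6
```

Emit:
{"fn": "carry_out", "kwargs": {"slide": [[0,0,-0.03],[0,0,-0.08],[0,0,-0.12],[0,0,-0.15],[0,0,-0.15]], "roll": [0,0,0,0,0], "claw": [0,0,0,0,0]}}

```text
clock: 39.15
position: [408.9, 280.2, 329.2]
ee_rot: [-0.266, 0.964, 0.002, 0.002]
contact_force: [-1.0, -0.1, -1.0]
gripper_width: 21.8
grasp_force: 58.9
```

Run:
```python
from h import *
plan([559,-270.1,172],93.9); print(pose()[1]["gripper_width"])
```

```text
[0.1548, -0.5496, 0.0004] roll 27.0 or -153.0 J6 -1.96
21.82107656228199
```

Emit:
{"fn": "carry_out", "kwargs": {"slide": [[0.017,-0.058,0],[0.033,-0.116,0],[0.049,-0.174,0],[0.065,-0.232,0],[0.082,-0.29,0],[0.098,-0.348,0],[0.114,-0.406,0],[0.13,-0.464,0]], "roll": [0,4,8,12,16,20,24,27], "claw": [0,0,0,0,0,0,0,0]}}

```text
clock: 40.15
position: [535.2, -186.9, 325.1]
ee_rot: [-0.033, 0.999, 0.0, -0.001]
contact_force: [0.5, 1.6, 0.5]
gripper_width: 21.8
grasp_force: 59.0
```

Run:
```python
from h import *
plan([559,-270.1,172],93.9); print(pose()[1]["gripper_width"])
```

```text
[-0.0186, -0.0847, -0.0017] roll -0.1 or 179.9 J6 -1.45
21.80853680001012
```

Emit:
{"fn": "carry_out", "kwargs": {"slide": [[-0.01,-0.045,0],[-0.019,-0.085,0],[-0.019,-0.085,0],[-0.019,-0.085,0]], "roll": [0,0,0,0], "claw": [0,0,0,0]}}

```text
clock: 40.65
position: [559.5, -268.2, 325.1]
ee_rot: [-0.034, 0.999, 0.001, -0.001]
contact_force: [-0.2, 0.8, -0.5]
gripper_width: 21.8
grasp_force: 59.0
```

Run:
```python
from row import *
p=cam("wrist"); held(p); save(p,"wr10.png"); prof(p,-253.5,45)
```

```text
-70 1554 v -305.6 z 174.1
-60 1190 v -305.8 z 173.0
-48 1087 v -305.7 z 172.9
-36 979 v -306.0 z 173.0
-28 955 v -305.9 z 173.1
end u 465.0 grip u 540.1 v -304.6 z 171.0
455 146 v -253.1 z 65.9
467 331 v -254.1 z 60.6
479 361 v -253.8 z 59.4
491 345 v -253.9 z 59.4
503 330 v -253.8 z 59.4
515 317 v -253.7 z 59.7
527 305 v -253.7 z 59.3
539 285 v -253.7 z 59.7
551 277 v -253.7 z 59.4
563 265 v -253.7 z 59.4
575 244 v -254.4 z 59.4
587 244 v -253.9 z 59.2
599 164 v -251.1 z 59.3
611 100 v -249.2 z 59.5
```

View pics/wr10.png

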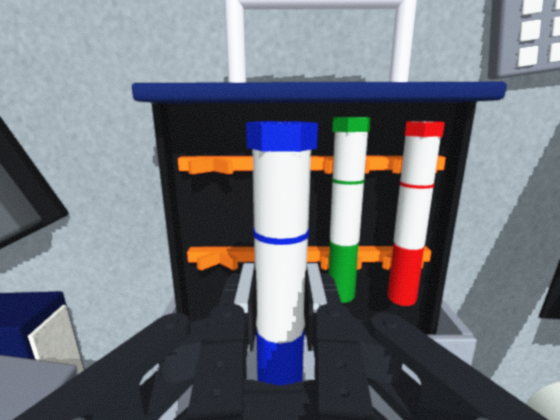

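Green at (350,200) and red at (415,200) lie in rows 2 and 3. Blue hangs over row 1, about 2 mm towards +y, so I correct that while lowering.

Emit:
{"fn": "carry_out", "kwargs": {"slide": [[0,-0.0015,0.02],[0,-0.0015,0.05],[0,-0.0015,0.08],[0,-0.0015,0.1],[0,-0.0015,0.107],[0,-0.0015,0.111],[0,-0.0015,0.113],[0,-0.0015,0.113]], "roll": [0,0,0,0,0,0,0,0], "claw": [0,0,0,0,0,0,0,0]}}

```text
clock: 41.7
position: [560.3, -270.0, 214.4]
ee_rot: [-0.034, 0.999, -0.0, 0.001]
contact_force: [0.3, 0.3, -0.9]
gripper_width: 21.4
grasp_force: 59.0
```

Emit:
{"fn": "carry_out", "kwargs": {"slide": [[0,0,0.001],[0,0,0.002],[0,0,0.003],[0,0,0.003]], "roll": [0,0,0,0], "claw": [0,0,0,0]}}

```text
clock: 42.2
position: [560.8, -269.9, 212.7]
ee_rot: [-0.034, 0.999, -0.0, 0.001]
contact_force: [-1.0, 2.9, 8.4]
gripper_width: 21.9
grasp_force: 60.0
```

Emit:
{"fn": "carry_out", "kwargs": {"slide": [[0,0,0],[0,0,0],[0,0,0],[0,0,-0.03],[0,0,-0.08],[0,0,-0.13],[0,0,-0.15],[0,0,-0.15]], "roll": [0,0,0,0,0,0,0,0], "claw": [0.025,0.03,0.038,0.038,0.038,0.038,0.038,0.038]}}

```text
clock: 43.2
position: [560.2, -270.2, 362.4]
ee_rot: [-0.034, 0.999, -0.0, 0.002]
contact_force: [0.5, -0.2, -0.4]
gripper_width: 37.8
grasp_force: 0.0
```

Run:
```python
from row import *
p=cam("wrist"); w=cloud(p); prof(p,-307.6); print(); prof(p,-253.5,45)
q=w[box(w,380,430,-320,-180,50,70)]
print("handle",[(y,round(float(np.median(q[abs(q[:,1]-y)<5][:,0])),1)) for y in (-290,-270,-250,-230,-210) if (abs(q[:,1]-y)<5).sum()>5])
for n in ("top","scene"):
    p=cam(n); print([(n,np.round(d["at"]),round(d["conf"],2),px2w(p,d["at"])) for d in recognise(p,"marker_black")[:3]])
plan([370,-256,110],93.9)
```

```text
455 145 v -307.2 z 65.9
467 165 v -307.3 z 60.2
479 282 v -307.0 z 60.0
491 263 v -307.4 z 59.6
503 249 v -307.3 z 59.3
515 248 v -307.3 z 59.7
527 244 v -307.3 z 59.4
539 223 v -306.8 z 59.4
551 216 v -306.7 z 59.4
563 202 v -307.2 z 59.4
575 198 v -307.3 z 59.5
587 198 v -307.2 z 59.6
599 186 v -307.2 z 59.6
611 178 v -306.6 z 59.5

455 104 v -253.7 z 66.0
467 226 v -254.0 z 60.5
479 282 v -253.8 z 59.7
491 274 v -253.8 z 59.7
503 246 v -254.1 z 59.6
515 248 v -253.6 z 59.6
527 231 v -253.6 z 59.5
539 228 v -253.7 z 59.3
551 222 v -253.8 z 59.3
563 209 v -253.6 z 59.2
575 194 v -254.5 z 59.6
587 186 v -253.9 z 59.4
599 175 v -253.5 z 59.4
611 47 v -248.1 z 59.5
handle [(-290, 414.8), (-270, 413.4), (-250, 412.1), (-230, 410.5), (-210, 409.2)]
[]
[('scene', array([272., 247.]), 0.62, array([650.75033711,  63.65270912,  38.6391732 ])), ('scene', array([303., 223.]), 0.45, array([473.80721227,  67.13310825,   6.96788738])), ('scene', array([245., 274.]), 0.27, array([771.68056938,  55.26922637,  23.63568284]))]
[0.1877, 0.0265, 0.0947] roll -0.0 or 180.0 J6 -1.31
```

All three markers sit level in rows 1 to 3, and no black marker is present: the weak hits are the pot, the rest and shadows. Next I take the handle to shut the drawer.

Emit:
{"fn": "carry_out", "kwargs": {"slide": [[0.04,0.005,0],[0.08,0.01,0],[0.12,0.018,0],[0.154,0.026,0],[0.154,0.026,0],[0.154,0.026,0],[0.154,0.026,0],[0.154,0.026,0]], "roll": [-10.6,-21.2,-31.8,-42.4,-53,-63.6,-74.2,-84.8], "claw": [0.042,0.042,0.042,0.042,0.042,0.042,0.042,0.042]}}

```text
clock: 44.45
position: [404.6, -254.5, 359.7]
ee_rot: [-0.701, 0.713, 0.001, -0.001]
contact_force: [0.6, -0.4, 0.4]
gripper_width: 41.8
grasp_force: 0.0
```

Emit:
{"fn": "carry_out", "kwargs": {"slide": [[0,0,0],[0,0,0]], "roll": [-5.2,-5.2], "claw": [0.042,0.042]}}

```text
clock: 44.7
position: [404.7, -254.5, 359.9]
ee_rot: [0.73, -0.683, -0.001, 0.0]
contact_force: [-0.2, 0.3, -0.5]
gripper_width: 41.9
grasp_force: 0.0
```

Run:
```python
from h import *
plan([404,-253,61],3.9)
p=cam("top"); w=cloud(p); q=w[box(w,380,430,-320,-180,50,70)]
print(len(q), q[:,0].min() if len(q) else "")
p=cam("wrist"); w=cloud(p); q=w[box(w,380,430,-320,-180,54,70)]
for y in (-300,-290,-280,-270):
    a=q[abs(q[:,1]-y)<4]
    if len(a)>4: print(y,a[:,0].min(),a[:,0].max(),a[a[:,2]>62][:,0].mean())
```

```text
[-0.0014, 0.0, 0.1442] roll -0.1 or 179.9 J6 0.29
0 
-300 408.0838080621567 429.98718400378965 414.0610810766587
-290 407.432367181828 418.8061017363124 412.9830826386209
-280 406.8201259256788 418.3218747068672 412.19342116161965
-270 406.1402309476594 417.77405536516613 412.01235203131887
```

Emit:
{"fn": "carry_out", "kwargs": {"slide": [[0,-0.0065,0],[0,-0.0065,0.05],[0,-0.0065,0.1],[0,-0.0065,0.135],[0,-0.0065,0.146],[0,-0.0065,0.146]], "roll": [0,0,0,0,0,0], "claw": [0.042,0.042,0.042,0.042,0.042,0.042]}}

```text
clock: 45.55
position: [411.8, -254.2, 214.7]
ee_rot: [0.731, -0.683, -0.0, 0.0]
contact_force: [-0.2, -0.5, 0.3]
gripper_width: 41.8
grasp_force: 0.0
```

Emit:
{"fn": "carry_out", "kwargs": {"slide": [[0,0,0],[0,0,0],[0,0,0],[0,0,0]], "roll": [0,0,0,0], "claw": [0,0,0,0]}}

```text
clock: 46.05
position: [411.6, -254.2, 216.2]
ee_rot: [0.731, -0.683, 0.001, -0.001]
contact_force: [-1.0, 0.9, 5.9]
gripper_width: 9.8
grasp_force: 58.6
```

Emit:
{"fn": "carry_out", "kwargs": {"slide": [[0,-0.006,0],[0,-0.02,0],[0,-0.038,0],[0,-0.056,0],[0,-0.074,0],[0,-0.092,0],[0,-0.108,0],[0,-0.12,0]], "roll": [0,0,0,0,0,0,0,0], "claw": [0,0,0,0,0,0,0,0]}}

```text
clock: 47.05
position: [531.7, -245.8, 216.2]
ee_rot: [0.731, -0.682, 0.001, -0.0]
contact_force: [-2.4, 1.7, 6.1]
gripper_width: 9.4
grasp_force: 58.8
```

Emit:
{"fn": "carry_out", "kwargs": {"slide": [[0,-0.012,0],[0,-0.026,0],[0,-0.04,0],[0,-0.052,0],[0,-0.06,0],[0,-0.066,0],[0,-0.07,0],[0,-0.07,0]], "roll": [0,0,0,0,0,0,0,0], "claw": [0,0,0,0,0,0,0,0]}}

```text
clock: 48.05
position: [601.6, -240.8, 216.3]
ee_rot: [0.731, -0.682, 0.001, -0.001]
contact_force: [1.1, 2.6, 5.0]
gripper_width: 9.3
grasp_force: 58.8
```

Emit:
{"fn": "carry_out", "kwargs": {"slide": [[0,-0.003,0],[0,-0.005,0],[0,-0.007,0],[0,-0.007,0]], "roll": [0,0,0,0], "claw": [0,0,0,0]}}

```text
clock: 48.55
position: [606.1, -240.7, 216.2]
ee_rot: [0.731, -0.683, -0.002, 0.002]
contact_force: [-6.4, 2.3, 10.1]
gripper_width: 9.6
grasp_force: 59.4
```

Emit:
{"fn": "carry_out", "kwargs": {"slide": [[0,-0.003,0],[0,-0.005,0],[0,-0.005,0]], "roll": [0,0,0], "claw": [0,0,0]}}

```text
clock: 48.92
position: [608.0, -240.8, 216.2]
ee_rot: [0.73, -0.683, -0.006, 0.005]
contact_force: [-16.9, 1.7, 17.6]
gripper_width: 10.0
grasp_force: 60.2
```

Emit:
{"fn": "carry_out", "kwargs": {"slide": [[0,0.002,0],[0,0.002,0],[0,0.002,0],[0,0.002,-0.04],[0,0.002,-0.1],[0,0.002,-0.15],[0,0.06,-0.17],[0,0.1,-0.17]], "roll": [0,0,0,0,0,0,0,0], "claw": [0,0.04,0.04,0.04,0.04,0.04,0.04,0.04]}}

```text
clock: 49.92
position: [512.1, -247.2, 386.9]
ee_rot: [0.731, -0.683, 0.002, -0.001]
contact_force: [-0.1, 0.5, -0.3]
gripper_width: 39.8
grasp_force: 0.0
```

Run:
```python
from h import *
p=cam("wrist"); w=cloud(p); save(p,"wr11.png")
q=w[box(w,580,640,-300,-180,50,70)]
for y in (-280,-260,-240,-220,-200):
    a=q[abs(q[:,1]-y)<4]
    if len(a)>4: a=a[a[:,0]<a[:,0].min()+13]; print(y,a[:,0].min(),a[:,0].max(),a[:,0].mean())
m=box(w,600,720,-360,-100,70,82); u=w[m]
print([(y,u[abs(u[:,1]-y)<5][:,0].min()) for y in (-310,-270,-230,-190) if (abs(u[:,1]-y)<5).any()])
```

```text
-280 602.2979020684371 613.9843786153896 607.2121424690462
-260 600.9057398725984 612.606750997962 605.7276709844052
-240 599.5377217631775 611.6687052487379 604.3146995930564
-220 598.1120902854138 609.9992327907019 603.0282441882136
-200 596.8076317567354 608.6346299400161 601.4929210150566
[(-310, np.float64(659.8211472516915)), (-270, np.float64(657.1534316840346)), (-230, np.float64(654.4593907626984)), (-190, np.float64(651.7795819073189))]
```

View pics/wr11.png

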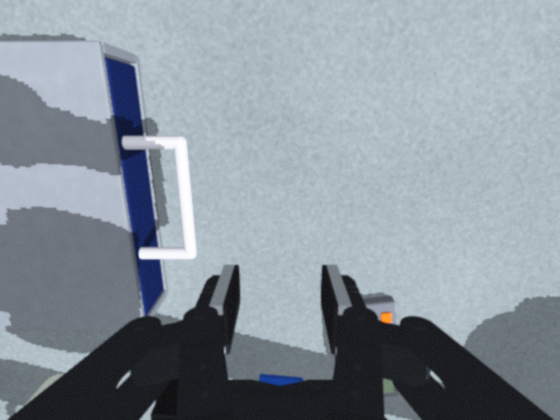

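```bash
python3 -c "
from bench import job_done; print(job_done())"
```

```text
the job is handed in; nothing more can be done
None
```

The red, green and blue markers are each settled in their own notch row, no black marker was present, the drawer is shut against its stop, and the job is handed in (no verdict came back).

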